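# Refit the lock cylinders in the door samples they are long enough for

## Robot

A 6-joint arm with a two-finger parallel gripper is mounted at the origin on a cart in front of the work surface, level with it; the furniture and walls round the work are solid. World frame = base frame: x ahead of the robot, y to its left, z up, the work surface at z = 0. Lengths are in m, angles in rad, forces in N, time in s.
With the tool pointing down it reaches from about 0.375 to 0.9 m from the base axis. Payload 3.1 kg.
Tool frame: the origin (TCP) lies midway between the tips of the shut fingers; the grasp point (between the pads) lies 19 mm behind it (manip.grip_depth is the distance from the TCP to the grasp point, in m); z points along the fingers, y is the line along which they close (so a half turn about z gives the same grasp; the last joint's range is limited). The gripper opens to 85 mm and grips with 20 to 120 N. Pads are 22 mm wide; open, the fingers measure 114 mm over their backs; the gripper's body (76 mm by 85 mm) begins 54 mm behind the grasp point. The pads swing forward as they close: fully open they stand 13 mm farther back than shut.
Start: joints at [-1.399, 0.527, 1.433, -0, 1.181, -0.178], TCP at [0.214, -0.587, 0.231] pointing down, gripper open.
Joint ranges: [-3.08, 3.08], [-0.75, 2.2], [0.22, 2.44], [-1.43, 4.57], [0, 2.65], [-2.85, 2.85]. Speed limits (rad/s): [2.79, 2.79, 3.14, 3.14, 3.14, 3.14].

## Interface

Orientations are given as a unit quaternion [x, y, z, w].
In Python, from station import telemetry, snapshot, manip gives the robot as it stands. The module is installed in compiled form; this text tells all that it offers.
- The arm moves only by the shell command python3 -m crank 'ROWS' [OPENING] [FORCE]. ROWS is text: rows parted by semicolons, each of 6 numbers parted by spaces: the shift along the tool's x, y, z as a fraction of full scale, then the turn, a rotation vector about the tool's x, y, z as a fraction of full scale. A call has exactly 5 rows; each row shifts and turns the commanded pose from where the row before left it, along the tool's axes as they then stand; what a row does not reach is not made up. Full scale, the value 1, is 4 cm for a shift and 90 degrees for a turn. A row lasts 1/10 s, in which the tool goes at most 50 mm and 8.59 degrees, less where a joint would pass 70% of its speed; a pose out of reach is approached as far as the arm can. A call with a number of a shift or a turn outside -1 to 1 is refused whole. A call with a gripper value outside its range is refused whole. OPENING is the opening, from -1 (shut) to 1 (fully open), set as the call begins (- or left out, the last holds). The fingers move at their own pace and stop on an object; FORCE is the grip in N (left out, the last holds). Time passes only in rows, so rows that do not move let the fingers close, or fill a call up. It gives the time, the measured TCP pose, the force, the opening and the grip force at its end, in the units of the state.
- telemetry.sense(): the state, without advancing time (a new reading comes with each control period).
- snapshot(name): name is "side" or "top"; returns a dict with "image" (384x512x3 uint8, red, green, blue), "depth" (384x512 float32, m along the optical axis (not along the pixel's ray), 0 where there is no reading), "camera_matrix" (3x3 intrinsics, pixels), "k1" (the pictures are not rectified: a ray, as slopes to the right and down, at radius r is drawn at 1 + k1 r^2 times it, then the intrinsics apply), "rvec" (rotation vector, rad) and "tvec" (3), from world to camera coordinates, as OpenCV has them. Camera axes: x right, y down, z forward; pixel columns grow to the right and rows downward; lengths in m; the calibration is good to about 2 mm. A picture is of the moment at which its call begins.
- manip.sign_off(): hands the job in; it is judged then, once.
The state is a dict: "t": time; "q": joint angles; "qd": joint speeds; "tau": joint torques, N m; "tcp_pos": TCP position; "tool_rot": TCP orientation; "force": force on the tool from outside, world axes, zero at the start; "ft_torque": the same for the moment, N m; "finger_gap": opening from 0.0 (shut) to 1.0 (fully open); "gripper_force": force on a finger pad.
Only numpy, scipy, OpenCV 4.12 (cv2) and the standard library are available. Lean on these libraries where they do the work, as an engineer would, in place of code of your own. Each camera call takes 0.05 s, during which the arm holds its last target. There are 200 camera calls.

## Task

The three lock cylinders have been put back in the wrong door samples, so one stands out past the plates and two are sunk between them. Change them round so that each sits upright, right down in the groove of the sample whose thickness matches its length, with its two ends flush with the plates, resting the one you take out first in the empty groove of the white pinning block meanwhile. Leave the calliper, padlock and oil bottle as they are.

Things in the scene. Friction and masses are not known exactly. Their poses are not given: they have to be found in the camera images.
- short_cylinder: Shortest of three brass lock cylinders of one section: 60 mm long (own y), 33 mm high. Round barrel 17 mm across, its axis 24.5 mm above the underside, on a web 10 mm wide (own x) and 16 mm high along the whole length; steel cam ring at mid-length. Both ends alike: either way round is right. Grip across the barrel at mid-length. Origin: centre of the web's underside, z up. 0.14 to 0.46 kg.
- mid_cylinder: Middle-sized of three brass lock cylinders of one section: 80 mm long (own y), 33 mm high. Round barrel 17 mm across, its axis 24.5 mm above the underside, on a web 10 mm wide (own x) and 16 mm high along the whole length; steel cam ring at mid-length. Both ends alike: either way round is right. Grip across the barrel at mid-length. Origin: centre of the web's underside, z up. 0.14 to 0.46 kg.
- long_cylinder: Longest of three brass lock cylinders of one section: 100 mm long (own y), 33 mm high. Round barrel 17 mm across, its axis 24.5 mm above the underside, on a web 10 mm wide (own x) and 16 mm high along the whole length; steel cam ring at mid-length. Both ends alike: either way round is right. Grip across the barrel at mid-length. Origin: centre of the web's underside, z up. 0.14 to 0.46 kg.
- thin_sample: Thinnest of three fixed door cut-aways (white skins, dark wood core), 60 mm thick over the aluminium face plates (own y), x from -35 to +45 mm, 80 mm high; dead bolt on the -x side, to x = -47. Groove along y, mid-top, open-ended: 14 mm wide, 15 deep, mouth eased to 22; a cylinder's web stands on its floor, 65 mm above the bench, barrel just clear of the top. Origin: centre of the underside.
- mid_sample: Middle of three fixed door cut-aways (white skins, dark wood core), 80 mm thick over the aluminium face plates (own y), x from -35 to +45 mm, 80 mm high; dead bolt on the -x side, to x = -47. Groove along y, mid-top, open-ended: 14 mm wide, 15 deep, mouth eased to 22; a cylinder's web stands on its floor, 65 mm above the bench, barrel just clear of the top. Origin: centre of the underside.
- thick_sample: Thickest of three fixed door cut-aways (white skins, dark wood core), 100 mm thick over the aluminium face plates (own y), x from -35 to +45 mm, 80 mm high; dead bolt on the -x side, to x = -47. Groove along y, mid-top, open-ended: 14 mm wide, 15 deep, mouth eased to 22; a cylinder's web stands on its floor, 65 mm above the bench, barrel just clear of the top. Origin: centre of the underside.
- pinning_block: Low white plastic pinning block, fixed, 60 mm wide (own x), 90 mm long (own y), 32 mm high, two rows of small grey cups on one side. Groove along y through the middle of its top, ends open, of the samples' section: 14 mm wide, 15 mm deep (floor 17 mm above the bench), mouth eased to 22 mm; empty at the start; takes any of the cylinders. Origin: centre of the underside.
- calliper: Bystander: a digital calliper lying near the bench's front edge, 66 x 209 x 9 mm, long side along its y. Origin: centre of the underside.
- padlock: Bystander: a brass padlock lying flat at the back of the work, 73 x 44 x 16 mm, long side along its x. Origin: centre of the underside.
- oil_can: Bystander: a red oil bottle standing at the left of the work, 50 mm across, 120 mm high. Origin: centre of the underside.
Things that resemble listed ones, but are neither listed nor needed, are in the scene too. Leave any black, blue or green look-alike of the short_cylinder alone.

How it is judged:
By the outcome, as a careful person would: the job done as asked, in the order asked, and still so for the second after the job is handed in, with the robot touching nothing.
It also fails if it takes over 128 s, if anything falls off the work surface, if the arm or the gripper's body presses on something with over 40 N, if the wrist force passes 120 N, or if a joint passes its speed limit or range.

## Working session

There is one attempt and no reset: what is moved stays moved. The work goes in short steps, Python scripts to look and compute and a shell command to move; the robot and the scene stay as the last step left them, time stands still between calls to the robot, and variables do not carry over. Pictures are saved under pics/ and viewed, at most 14 in all, crops included, and the job is handed in when it is done.

```bash
mkdir -p pics; cat > h.py <<'E'
import numpy as np, cv2
from station import telemetry, snapshot, manip
def snap(name,tag):
    s=snapshot(name); cv2.imwrite(f'pics/{tag}.png',s['image'][:,:,::-1]); np.savez(f'pics/{tag}.npz',**s); return s
def cloud(s):
    K=s['camera_matrix'];d=s['depth'];h,w=d.shape
    u,v=np.meshgrid(np.arange(w),np.arange(h))
    a=(u-K[0,2])/K[0,0];b=(v-K[1,2])/K[1,1];x,y=a.copy(),b.copy()
    for _ in range(10):
        f=1+float(s['k1'])*(x*x+y*y);x=a/f;y=b/f
    P=np.stack([x*d,y*d,d],-1);R=cv2.Rodrigues(np.asarray(s['rvec'],float))[0]
    W=(P-np.asarray(s['tvec']).reshape(3))@R
    W[d==0]=np.nan
    return W
E
python3 - <<'E'
from h import *
for n in('top','side'):
    s=snap(n,n+'0'); i=cv2.resize(s['image'][:,:,::-1],(800,600),interpolation=cv2.INTER_CUBIC); cv2.imwrite(f'pics/{n}0b.png',i)
    R=cv2.Rodrigues(np.asarray(s['rvec'],float))[0];print(n,-R.T@np.asarray(s['tvec']).reshape(3),R.round(2).tolist(),s['k1'])
print(telemetry.sense())
E
```

```text
top [0.3714652  0.04259336 1.2525519 ] [[-0.01, -1.0, -0.01], [-0.99, 0.01, -0.12], [0.12, 0.01, -0.99]] -0.1371959598591765
side [0.50615563 1.17927104 0.64335039] [[-1.0, -0.01, 0.02], [-0.03, 0.46, -0.89], [0.0, -0.89, -0.46]] 0.024796367889047953
{'t': 0.1, 'q': array([-1.39952995e+00,  5.28374229e-01,  1.43378155e+00, -2.68825915e-05,
        1.18140241e+00, -1.78505613e-01]), 'qd': array([ 0.00100826, -0.00096168, -0.00273126, -0.0014933 ,  0.00063252,
        0.00015466]), 'tau': array([-3.21876023e-04, -4.43305421e+01, -1.78585982e+01, -2.59558647e-04,
        3.91722482e-03,  7.43200168e-07]), 'tcp_pos': array([ 0.21408226, -0.58650096,  0.2304285 ]), 'tool_rot': array([ 9.84745016e-01,  1.74000826e-01, -8.87273711e-06, -9.82805243e-04]), 'force': array([-1.05310971, -0.13221439, -0.48764115]), 'ft_torque': array([-0.04070006, -0.02444875, -0.00077022]), 'gripper_force': 0.0, 'finger_gap': 1.001494773728851}
```

View pics/top0b.png

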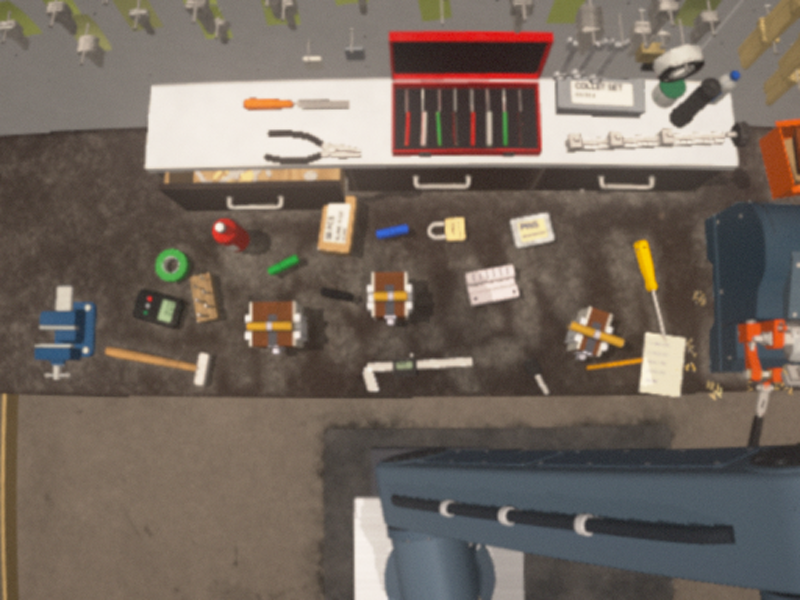

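View pics/side0b.png

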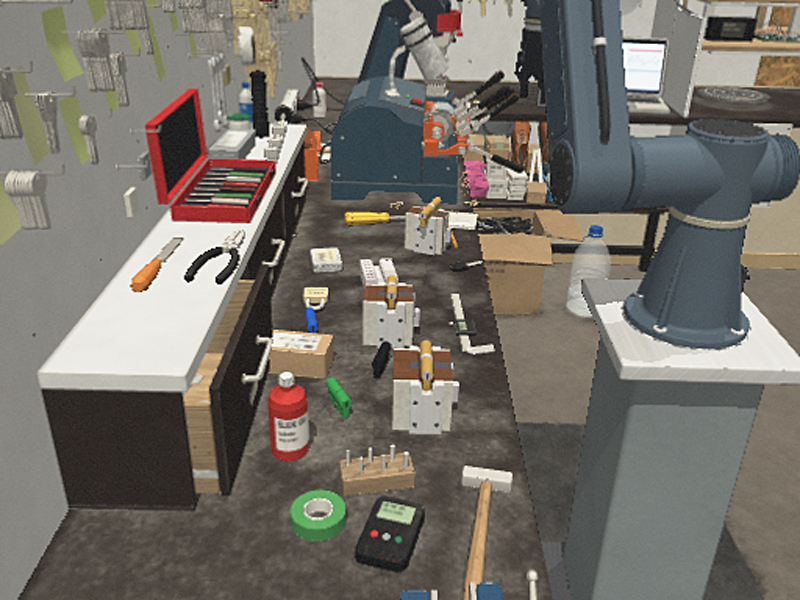

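The top picture (800x600) shows brass cylinders in samples at (270,326), (390,296) and (595,334). The white pinning block is at (492,285). Look-alikes to avoid are blue (393,231), green (284,264) and black (337,294). The side picture confirms that the three brass ones sit in samples. Next is a close crop and the measurements.

```bash
cat > m.py <<'E'
from h import *
import sys
def bars(s, names=('A','B','C','blk')):
    W=cloud(s)
    c={'A':(273,325),'B':(390,295),'C':(593,332),'blk':(492,285)}
    hsv=cv2.cvtColor(s['image'],cv2.COLOR_RGB2HSV)
    for n in names:
        u,v=int(c[n][0]*.64),int(c[n][1]*.64)
        sl=(slice(v-28,v+29),slice(u-28,u+29)); w=W[sl].reshape(-1,3);h=hsv[sl].reshape(-1,3)
        z=w[:,2]
        for tag,m in (('body',(z>.06)&(z<.087)) if n!='blk' else ('body',(z>.018)&(z<.045)),('bar',(z>.09)&(z<.11)) if n!='blk' else ('bar',(z>.042)&(z<.06))):
            if m.sum()<8: print(n,tag,m.sum());continue
            p=(w[m,:2]*1000).astype(np.float32); r=cv2.minAreaRect(p)
            print(n,tag,m.sum(),np.round(r[0],1),np.round(r[1],1),round(r[2],1),'zmed',round(float(np.median(z[m])),4))
if __name__=='__main__':
    s=dict(np.load('pics/top0.npz'));bars(s)
    im=s['image'][:,:,::-1]
    t=[cv2.resize(im[v-30:v+30,u-33:u+33],(396,300) if 0 else (400,300),interpolation=cv2.INTER_CUBIC) for u,v in((175,208),(250,189),(380,212),(315,182))]
    cv2.imwrite('pics/crop0.png',np.vstack([np.hstack(t[:2]),np.hstack(t[2:])]))
E
python3 m.py
```

```text
A body 780 [471.  302.8] [82.8 99.7] 0.4 zmed 0.0803
A bar 165 [467.4 303.5] [16.7 82.5] 2.9 zmed 0.0967
B body 616 [523.9  90.4] [80.5 82. ] 89.5 zmed 0.0801
B bar 129 [521.2  87.8] [58.8 14.9] 89.1 zmed 0.096
C body 451 [ 457.  -270.6] [77.4 83.9] 70.4 zmed 0.0794
C bar 212 [ 449.  -280.5] [102.5  17.2] 70.2 zmed 0.0965
blk body 587 [ 567.3 -129.6] [ 87.4 170.5] 32.9 zmed 0.0313
blk bar 0
```

View pics/crop0.png

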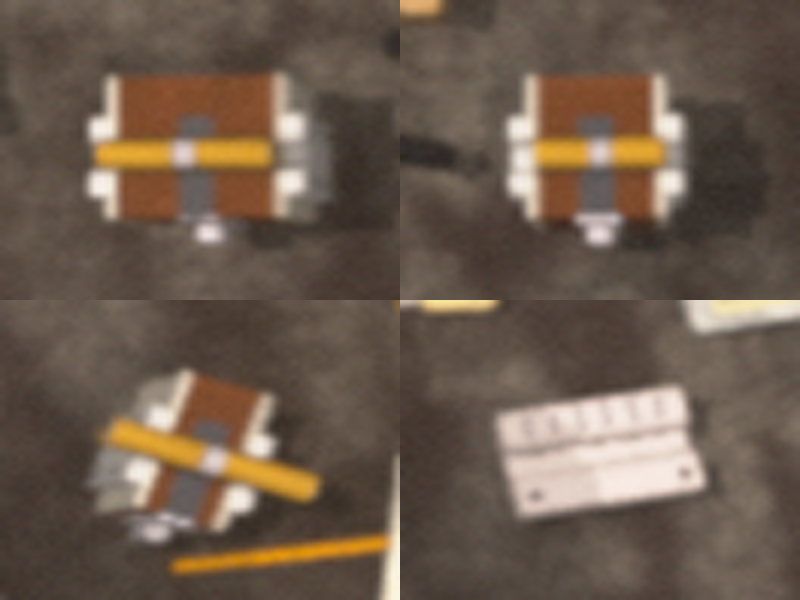

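A (the left one) is the thick sample and holds the mid cylinder. B is the mid sample and holds the short one. C is the thin sample and holds the long one. The plan is long→block, short→C, mid→B, long→A. Next I'll rectify for precise poses and check the slot depths.

```bash
cat > r.py <<'E'
from h import *
def rect(s,cx,cy,yaw,z,hx=60,hy=80,k=4):
    # rows: own x downwards from +hx to -hx ; cols: own y from +hy to -hy, mm, k px/mm
    X,Y=np.meshgrid(np.arange(hy*k,-hy*k,-1)/k,np.arange(hx*k,-hx*k,-1)/k) # X=own y,Y=own x
    c,n=np.cos(yaw),np.sin(yaw)
    P=np.stack([cx+(c*Y-n*X)/1e3,cy+(n*Y+c*X)/1e3,np.full(X.shape,z)],-1).reshape(-1,3)
    q=cv2.projectPoints(P,np.asarray(s['rvec'],float),np.asarray(s['tvec'],float),s['camera_matrix'],np.array([float(s['k1']),0,0,0]))[0].reshape(*X.shape,2).astype(np.float32)
    return cv2.remap(s['image'],q[...,0],q[...,1],cv2.INTER_CUBIC),cv2.remap(s['depth'],q[...,0],q[...,1],cv2.INTER_NEAREST),P
S={'A':(.466,.303,0.03),'B':(.519,.090,0.0),'C':(.449,-.281,np.radians(-19.8)),'blk':(.553,-.098,0.1)}
def edges(f,pos,lo,hi):
    g=np.abs(np.gradient(cv2.GaussianBlur(f.reshape(1,-1),(0,0),3)[0])); m=(pos>lo)&(pos<hi); g=np.where(m,g,0)
    i=np.argmax(g); j=slice(max(i-6,0),i+7); return round(float((pos[j]*g[j]).sum()/g[j].sum()),1)
E
python3 - <<'E'
from r import *
s=dict(np.load('pics/top0.npz'));W=cloud(s)
out=[]
for n,c in S.items():
    z=.0975 if n!='blk' else .032
    im,_,_=rect(s,*c,z,60,80,5) if 0 else rect(s,*c,.080 if n!='blk' else .032)
    t=cv2.resize(im[:,:,::-1],(400,300)); 
    for g in range(-70,80,10): cv2.line(t,(int(200-g*2.5),0),(int(200-g*2.5),8 if g else 299),(0,255,255),1)
    for g in range(-50,60,10): cv2.line(t,(0,int(150-g*2.5)),(8 if g else 399,int(150-g*2.5)),(0,255,255),1)
    cv2.putText(t,n,(20,280),0,.8,(255,255,0),2); out.append(t)
    # height map in own frame
    w=W.reshape(-1,3);d=w[:,:2]-np.array(c[:2]);cc,ss=np.cos(c[2]),np.sin(c[2])
    ox=(d[:,0]*cc+d[:,1]*ss)*1e3;oy=(-d[:,0]*ss+d[:,1]*cc)*1e3;zz=w[:,2]*1e3
    print(n)
    for a in range(40,-60,-6):
        print('%4d'%a,' '.join('%4s'%('' if not (m:=(abs(ox-a)<3)&(abs(oy-b)<3)).any() else int(np.median(zz[m]))) for b in range(60,-66,-6)))
cv2.imwrite('pics/rect0.png',np.vstack([np.hstack(out[:2]),np.hstack(out[2:])]))
E
```

```text
A
  40    1                  80   80   82   81   81   80   80   79   79   81   79   83   82   34    0    0    1
  34    4             81   82   82   82   81   81   81   81   80   81   79   80   79   80   35   -1    1    0
  28                  80   81   80   79   81   80   80   80   81   81   78   81   79   80   46   -1    1    2
  22             77   79   80   81   80   80   78   80   79   81   82   79   80   78   78   83   52    1    0
  16             79   77   82   80   82   81   79   82   78   80   80   81   81   79   80   79   53    0    0
  10             80   93   93   88   88   85   88   89   88   87   88   94   96   92   81   76   46    0   -1
   4                  98   98   97   99  100   96   98   97   98   97   97   96   98   75   67   46    1   -1
  -2                  95   96   95   96   94   97   96   95   96   95   96   96   97   97   66   29    0    0
  -8             75   81   78   81   82   81   79   80   81   85   80   76   79   79   81   78   50    2    0
 -14             81   82   80   82   82   80   82   82   78   80   82   82   79   82   79   80   48    1    
[... 5689 characters left out ...]
   31   30   31   32   32   32        -3
 -26    1    0    0    1   31   29   31   30   33   30   31   31   33   29   34   31   32   32   30         0
 -32    0   -1    1    2   29   31   31   33   31   32   26   31   28   17   22   24   14    9    3    0   -2
 -38    0   -2    0    1    6    6    8    1    4    0   -1    0   -1   -1   -1    1   -1    0    0   -1    0
 -44    1    2    0    0    0   -1   -1    1    0    0    0    1   -1    0    0    1   -1    1    1    0    2
 -50    0   -2    1    0    0    0    0    0    2    1    1   -1    0   -2    0    1    1    0    0    0    1
 -56   -1    2    1    1    0    1    0    0    0    0    2    1    0    0    1    0    0   -1   -3   -1   -1
```

View pics/rect0.png

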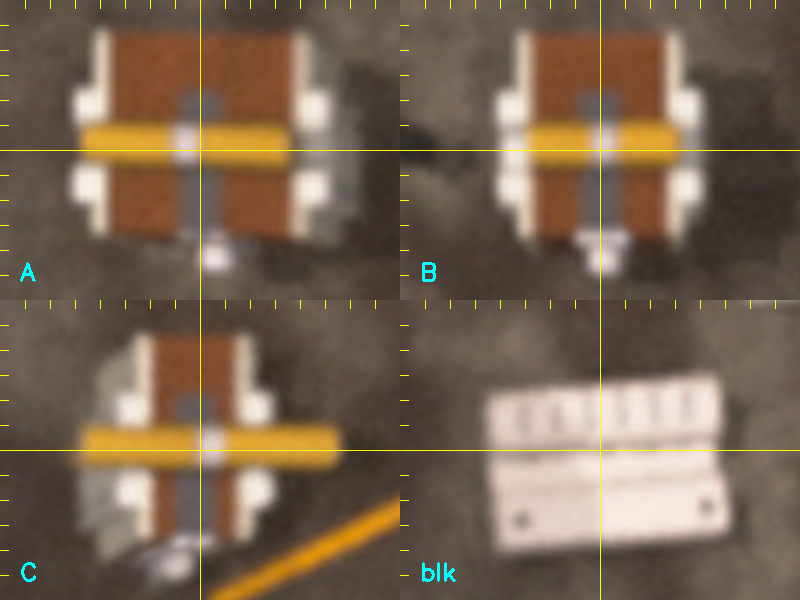

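The rectified tiles show A's plates centred in y, with x about +2 mm. B and C are centred within about 1 mm, and the block's groove lies at about (600,455) in the picture. I'll refine numerically, using centroids of the plate blobs, the brass mask, and the white edges of the block.

```bash
cat > fit.py <<'E'
from r import *
L={'A':100,'B':80,'C':60}
def own(k,hx=60,hy=80):
    return np.meshgrid(np.arange(hy*k,-hy*k,-1)/k,np.arange(hx*k,-hx*k,-1)/k)
def toW(c,ox,oy):
    cc,ss=np.cos(c[2]),np.sin(c[2]);return c[0]+(cc*ox-ss*oy)/1e3,c[1]+(ss*ox+cc*oy)/1e3
def sample(s,n,c):
    for it in range(3):
        im,_,_=rect(s,*c,.080);OY,OX=own(4)
        h=cv2.cvtColor(im,cv2.COLOR_RGB2HSV).astype(float);wt=np.clip((h[...,2]-170)/60,0,1)*(h[...,1]<60)
        B={}
        for sx in(1,-1):
            for sy in(1,-1):
                m=wt*((abs(OX*sx-16)<10)&(OY*sy>L[n]/2-6)&(OY*sy<L[n]/2+5)); B[sx,sy]=np.array([(OX*m).sum(),(OY*m).sum()])/m.sum()
        ctr=sum(B.values())/4; v=(B[1,1]+B[-1,1]-B[1,-1]-B[-1,-1])
        dyaw=np.arctan2(-v[0],v[1]); x,y=toW(c,*ctr); c=(x,y,c[2]+dyaw)
    return c
def bar(s,c,z=.0955,hl=60):
    im,_,_=rect(s,*c,z,60,80);OY,OX=own(4)
    h=cv2.cvtColor(im,cv2.COLOR_RGB2HSV).astype(float)
    wt=((abs(h[...,0]-20)<9)&(h[...,1]>130)&(h[...,2]>130))&(abs(OX)<16)&(abs(OY)<hl)
    x,y=OX[wt],OY[wt]
    p=np.polyfit(y,x,1); lo,hi=y.min(),y.max()
    f=h[...,1]*h[...,2]/255; mid=abs(OX-np.polyval(p,0))<4; prof=f[mid].reshape(-1,OY.shape[1]).mean(0) if 0 else (f*mid).sum(0)/mid.sum(0)
    pos=OY[0]; t=prof[(pos>lo+5)&(pos<hi-5)].max()*.6
    return p,lo,hi
if __name__=='__main__':
    import sys
    s=dict(np.load(f'pics/{sys.argv[1]}.npz'))
    for n in 'ABC':
        c=sample(s,n,S[n]);p,lo,hi=bar(s,c)
        print(n,np.round(c,4),'yawdeg',round(np.degrees(c[2]),2),'bar ox=%.1f yaw=%.2f lo %.1f hi %.1f mid %.1f'%(p[1],np.degrees(np.arctan(-p[0])),lo,hi,(lo+hi)/2),'barW',np.round(toW(c,p[1]+p[0]*(lo+hi)/2,(lo+hi)/2),4))
E
python3 fit.py top0
python3 - <<'E'
from r import *
s=dict(np.load('pics/top0.npz'))
im,_,P=rect(s,*S['blk'],.032); g=im.min(2); m=(g>150).astype(np.uint8)
m=cv2.morphologyEx(m,cv2.MORPH_CLOSE,np.ones((15,15))); n,l,st,ce=cv2.connectedComponentsWithStats(m); k=l[240,320]
pts=P.reshape(*g.shape,3)[l==k][:,:2]*1e3; r=cv2.minAreaRect(pts.astype(np.float32)); print('blk',r)
E
```

```text
A [0.4672 0.3027 0.0116] yawdeg 0.67 bar ox=-0.0 yaw=0.31 lo -39.5 hi 44.2 mid 2.4 barW [0.4671 0.3051]
B [ 0.5202  0.0905 -0.0071] yawdeg -0.41 bar ox=0.1 yaw=0.91 lo -32.0 hi 26.8 mid -2.6 barW [0.5203 0.0879]
C [ 0.4502 -0.2788 -0.3415] yawdeg -19.57 bar ox=-1.1 yaw=-0.09 lo -54.2 hi 47.5 mid -3.4 barW [ 0.448  -0.2816]
blk ((548.14990234375, -101.62153625488281), (62.38823699951172, 93.19746398925781), 9.993719100952148)
```

```bash
cat > to.py <<'E'
import sys,numpy as np
from scipy.spatial.transform import Rotation as R
from station import telemetry
s=telemetry.sense();x,y,z,th=map(float,sys.argv[1:5])
M=R.from_quat(s['tool_rot']); T=R.from_euler('z',th+90,degrees=True)*R.from_euler('x',180,degrees=True)
rv=(M.inv()*T).as_rotvec(degrees=True)
d=np.array([x,y,z])-s['tcp_pos']
print('tool shift/40mm now',(M.inv().apply(d)/.04).round(3),'after turn',(T.inv().apply(d)/.04).round(3),'turn/90',(rv/90).round(4),'t',round(s['t'],2),'F',s['force'].round(1),'gap',round(s['finger_gap']*85,1),'gf',round(s['gripper_force'],1),'tcp',s['tcp_pos'].round(4))
E
python3 to.py .448 -.2816 .2 -19.7
```

```text
tool shift/40mm now [ 8.106 -5.155  0.773] after turn [9.148 2.936 0.761] turn/90 [-0.0011 -0.0007 -0.5584] t 0.1 F [-1.1 -0.1 -0.5] gap 85.1 gf 0.0 tcp [ 0.2141 -0.5865  0.2304]
```

```bash
python3 -m crank '0 0 0 0 0 -0.093;0 0 0 0 0 -0.093;0 0 0 0 0 -0.093;0 0 0 0 0 -0.093;0 0 0 0 0 -0.093' -0.06 50 >/dev/null
python3 -m crank '0.6 0.2 0 0 0 -0.093;0.76 0.24 0 0 0 0;0.76 0.24 0 0 0 0;0.76 0.24 0 0 0 0;0.76 0.24 0 0 0 0' >/dev/null
python3 -m crank '0.76 0.24 0.1 0 0 0;0.76 0.24 0.1 0 0 0;0.76 0.24 0.1 0 0 0;0.76 0.24 0.1 0 0 0;0.76 0.24 0.1 0 0 0'
python3 -m crank '0.76 0.24 0.1 0 0 0;0.76 0.24 0.1 0 0 0;0.5 0.16 0.1 0 0 0;0 0 0 0 0 0;0 0 0 0 0 0'
python3 to.py .448 -.2816 .12 -19.7
```

```text
t: 1.6
tcp_pos: [0.4068, -0.3401, 0.2109]
tool_rot: [0.818, 0.575, -0.0, -0.0]
force: [0.2, -0.4, 0.8]
finger_gap: 0.473
gripper_force: 0.0
t: 2.1
tcp_pos: [0.4576, -0.2737, 0.199]
tool_rot: [0.817, 0.576, -0.0, -0.0]
force: [-0.3, -0.9, 0.4]
finger_gap: 0.47
gripper_force: 0.0
tool shift/40mm now [-0.266 -0.159  1.976] after turn [-0.266 -0.16   1.975] turn/90 [-0.0005  0.0001  0.0005] t 2.1 F [-0.3 -0.9  0.4] gap 39.9 gf 0.0 tcp [ 0.4576 -0.2737  0.199 ]
```

```bash
python3 -m crank '-0.14 -0.08 0.5 0 0 0;-0.13 -0.08 0.5 0 0 0;0 0 0.5 0 0 0;0 0 0.48 0 0 0;0 0 0 0 0 0' >/dev/null; python3 to.py .448 -.2816 .083 -19.7
python3 - <<'E'
from h import *
s=snap('side','side1');t=snap('top','top1')
K=s['camera_matrix'];q=cv2.projectPoints(np.array([[.448,-.2816,.098]]),np.asarray(s['rvec'],float),np.asarray(s['tvec'],float),K,np.array([float(s['k1']),0,0,0]))[0].ravel()
u,v=q.astype(int);a=cv2.resize(s['image'][max(v-45,0):v+45,u-45:u+45,::-1],(400,400),interpolation=2)
b=cv2.resize(t['image'][212-33:212+33,380-33:380+33,::-1],(400,400),interpolation=2);cv2.imwrite('pics/c1.png',np.hstack([a,b]))
E
```

```text
tool shift/40mm now [0.025 0.048 0.877] after turn [0.026 0.044 0.877] turn/90 [-0.0031 -0.0012 -0.0017] t 2.6 F [-0.4 -0.2 -0.4] gap 39.7 gf 0.0 tcp [ 0.446  -0.282   0.1181]
```

View pics/c1.png

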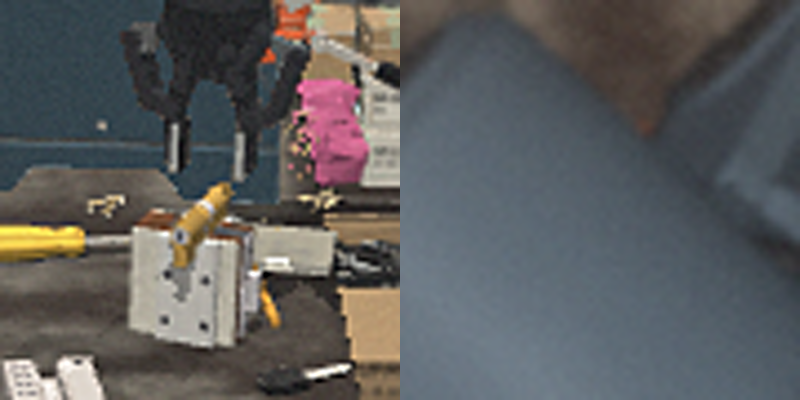

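The side crop shows the open fingers at (175,170) and (240,178), straddling the cam ring at (207,210). They are centred, so I'll descend and grip.

```bash
python3 -m crank '0 0.02 0.3 0 0 0;0 0.02 0.3 0 0 0;0 0 0.28 0 0 0;0 0 0 0 0 0;0 0 0 0 0 0' >/dev/null; python3 to.py .448 -.2816 .083 -19.7
python3 -m crank '0 0 0 0 0 0;0 0 0 0 0 0;0 0 0 0 0 0;0 0 0 0 0 0;0 0 0 0 0 0' -1 60 >/dev/null;python3 -m crank '0 0 0 0 0 0;0 0 0 0 0 0;0 0 0 0 0 0;0 0 0 0 0 0;0 0 0 0 0 0';  python3 to.py .448 -.2816 .083 -19.7
```

```text
tool shift/40mm now [ 0.003 -0.036  0.035] after turn [ 0.003 -0.036  0.035] turn/90 [-0.0007 -0.0003 -0.0003] t 3.2 F [ 0.8 -0.4  0.1] gap 40.1 gf 0.0 tcp [ 0.4493 -0.2822  0.0844]
t: 4.2
tcp_pos: [0.4499, -0.2828, 0.0854]
tool_rot: [0.818, 0.575, 0.0, 0.001]
force: [0.0, 1.4, 5.4]
finger_gap: 0.163
gripper_force: 59.0
tool shift/40mm now [ 0.011 -0.055  0.06 ] after turn [ 0.011 -0.055  0.06 ] turn/90 [ 0.0007  0.0002 -0.0005] t 4.2 F [0.  1.4 5.4] gap 13.9 gf 59.0 tcp [ 0.4499 -0.2828  0.0854]
```

```bash
python3 -m crank '0 0 0 0 0 0;0 0 0 0 0 0;0 0 0 0 0 0;0 -0.03 0.05 0 0 0;0 -0.02 0.05 0 0 0' -0.3 60 >/dev/null; python3 to.py .448 -.2816 .081 -19.7
python3 -m crank '0 0 0 0 0 0;0 0 0 0 0 0;0 0 0 0 0 0;0 0 0 0 0 0;0 0 0 0 0 0' -1 30 >/dev/null; python3 to.py .448 -.2816 .081 -19.7;python3 -m crank '0 0 0 0 0 0;0 0 0 0 0 0;0 0 0 0 0 0;0 0 0 0 0 0;0 0 0 0 0 0' >/dev/null;  python3 to.py .448 -.2816 .081 -19.7
```

```text
tool shift/40mm now [ 0.007  0.014 -0.01 ] after turn [ 0.007  0.014 -0.01 ] turn/90 [-0.0003 -0.0001 -0.0004] t 4.7 F [-0.1 -0.5 -0.4] gap 29.7 gf 0.0 tcp [ 0.4474 -0.2817  0.0806]
tool shift/40mm now [ 0.006  0.013 -0.008] after turn [ 0.006  0.013 -0.008] turn/90 [-0.0004 -0.0002 -0.0003] t 5.2 F [ 0.3 -0.2 -2. ] gap 15.3 gf 29.3 tcp [ 0.4474 -0.2816  0.0807]
tool shift/40mm now [ 0.008  0.007 -0.003] after turn [ 0.008  0.007 -0.003] turn/90 [-0.     -0.     -0.0004] t 5.7 F [-0.1  0.1 -2.8] gap 15.7 gf 29.3 tcp [ 0.4476 -0.2818  0.0809]
```

```bash
python3 -m crank '0 0 0 0 0 0;0 0 0 0 0 0;0 0 0 0 0 0;0 0 0 0 0 0;0 0 0 0 0 0' -1 70 >/dev/null; python3 to.py .448 -.2816 .081 -19.7;python3 -m crank '0 0 -0.1 0 0 0;0 0 -0.2 0 0 0;0 0 -0.2 0 0 0;0 0 -0.2 0 0 0;0 0 0 0 0 0' >/dev/null;  python3 to.py .448 -.2816 .081 -19.7
python3 - <<'E'
from h import *
s=snap('side','side2')
K=s['camera_matrix'];q=cv2.projectPoints(np.array([[.448,-.2816,.11]]),np.asarray(s['rvec'],float),np.asarray(s['tvec'],float),K,np.array([float(s['k1']),0,0,0]))[0].ravel()
u,v=q.astype(int);cv2.imwrite('pics/c2.png',cv2.resize(s['image'][v-35:v+35,u-35:u+35,::-1],(560,560),interpolation=2))
E
```

```text
tool shift/40mm now [ 0.009  0.006 -0.002] after turn [ 0.009  0.006 -0.002] turn/90 [ 0.      0.     -0.0004] t 6.2 F [-0.4  0.8 -3.2] gap 14.3 gf 68.3 tcp [ 0.4476 -0.2818  0.0809]
tool shift/40mm now [ 0.02  -0.021  0.738] after turn [ 0.019 -0.019  0.738] turn/90 [ 0.002   0.0009 -0.0004] t 6.7 F [ 0.1  0.1 -3.2] gap 14.3 gf 68.4 tcp [ 0.4485 -0.2826  0.1105]
```

View pics/c2.png

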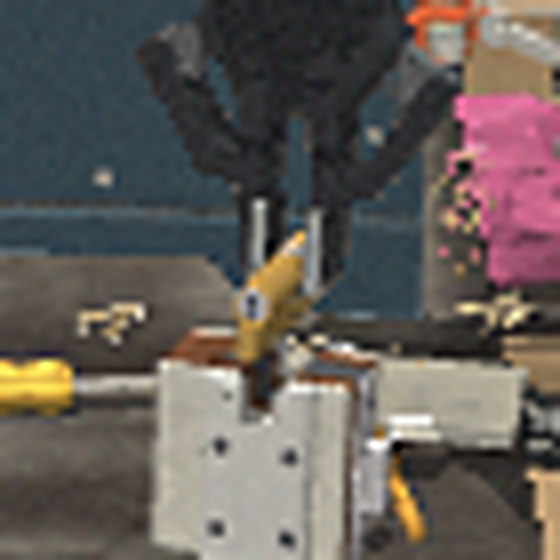

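The side crop shows the long cylinder lifted clear of C, held at mid-length and roughly level (end at (255,305)). It's going to the block.

```bash
python3 -m crank '0 0 -0.2 0 0 0;0 0 -0.2 0 0 -0.06;0 0 -0.1 0 0 -0.09;0 0 0 0 0 -0.09;0 0 0 0 0 -0.09' >/dev/null; python3 to.py .548 -.1016 .12 10
```

```text
tool shift/40mm now [3.983 3.275 0.233] after turn [4.    3.254 0.233] turn/90 [0.     0.     0.0033] t 7.25 F [ 0.6  0.6 -3.6] gap 13.8 gf 68.5 tcp [ 0.4476 -0.2818  0.1293]
```

```bash
python3 -m crank '0.2 0.16 0 0 0 0;0.4 0.33 0 0 0 0;0.5 0.4 0 0 0 0;0.5 0.4 0 0 0 0;0.5 0.4 0 0 0 0' >/dev/null; python3 -m crank '0.5 0.4 0 0 0 0;0.5 0.4 0 0 0 0;0.5 0.4 0.3 0 0 0;0.3 0.26 0.5 0 0 0;0.1 0.1 0.5 0 0 0' >/dev/null; python3 to.py .548 -.1016 .055 10; python3 - <<'E'
from h import *
s=snap('side','side3')
K=s['camera_matrix'];q=cv2.projectPoints(np.array([[.548,-.1016,.06]]),np.asarray(s['rvec'],float),np.asarray(s['tvec'],float),K,np.array([float(s['k1']),0,0,0]))[0].ravel()
u,v=q.astype(int);print(u,v);cv2.imwrite('pics/c3.png',cv2.resize(s['image'][v-45:v+45,u-45:u+45,::-1],(560,560),interpolation=2))
E
```

```text
tool shift/40mm now [-0.052 -0.036  0.544] after turn [-0.052 -0.035  0.544] turn/90 [ 0.0008  0.0001 -0.0012] t 8.25 F [-0.3 -1.  -2.9] gap 14.1 gf 68.6 tcp [ 0.549  -0.0993  0.0768]
242 163
```

View pics/c3.png

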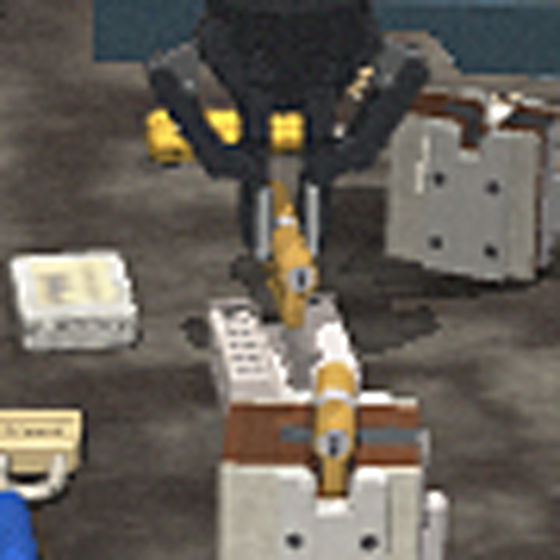

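The side crop shows the cylinder (end at (298,278)) above the block's groove (295,345), aligned with it. I'll lower it gently.

```bash
python3 -m crank '-0.03 -0.02 0.2 0 0 0;-0.02 -0.02 0.2 0 0 0;0 0 0.2 0 0 0;0 0 0.15 0 0 0;0 0 0.1 0 0 0' >/dev/null; python3 to.py .548 -.1016 .033 10; python3 -m crank '0 0 0.07 0 0 0;0 0 0.05 0 0 0;0 0 0.05 0 0 0;0 0 0.03 0 0 0;0 0 0.0 0 0 0' >/dev/null; python3 to.py .548 -.1016 .033 10
```

```text
tool shift/40mm now [0.064 0.046 0.24 ] after turn [0.064 0.046 0.24 ] turn/90 [-0.0001 -0.0001 -0.0011] t 8.8 F [-0.2 -0.  -2.5] gap 14.1 gf 68.6 tcp [ 0.5466 -0.1044  0.0426]
tool shift/40mm now [0.053 0.041 0.047] after turn [0.053 0.041 0.047] turn/90 [-0.     -0.     -0.0004] t 9.3 F [ 0.5  0.4 -2.3] gap 14.0 gf 68.6 tcp [ 0.5468 -0.104   0.0349]
```

```bash
python3 -m crank '0.05 0.04 0 0 0 0;0 0 0.03 0 0 0;0 0 0.03 0 0 0;0 0 0.02 0 0 0;0 0 0.0 0 0 0' >/dev/null; python3 to.py .548 -.1016 .033 10
```

```text
tool shift/40mm now [ 0.001 -0.006 -0.006] after turn [ 0.001 -0.006 -0.006] turn/90 [ 0.0004  0.0001 -0.0003] t 9.8 F [-0.7  1.   5.2] gap 14.1 gf 69.7 tcp [ 0.5482 -0.1016  0.0328]
```

Contact came at the expected height. Release, lift and look.

```bash
python3 -m crank '0 0 0 0 0 0;0 0 0 0 0 0;0 0 0 0 0 0;0 0 0 0 0 0;0 0 0 0 0 0' -0.06 >/dev/null; python3 -m crank '0 0 -0.3 0 0 0;0 0 -0.6 0 0 0;0 0 -0.7 0 0 0;0 0 -0.7 0 0 0;0 0 -0.4 0 0 0' >/dev/null; python3 to.py .5203 .0879 .135 0.3;python3 - <<'E'
from h import *
s=snap('side','side4')
cv2.imwrite('pics/c4.png',cv2.resize(s['image'][130:220,197:287,::-1],(560,560),interpolation=2))
E
```

```text
tool shift/40mm now [4.803 0.115 0.185] after turn [ 4.754 -0.693  0.194] turn/90 [0.0022 0.0011 0.1074] t 10.8 F [ 0.3  0.1 -0.5] gap 40.1 gf 0.0 tcp [ 0.549  -0.1021  0.1428]
```

View pics/c4.png

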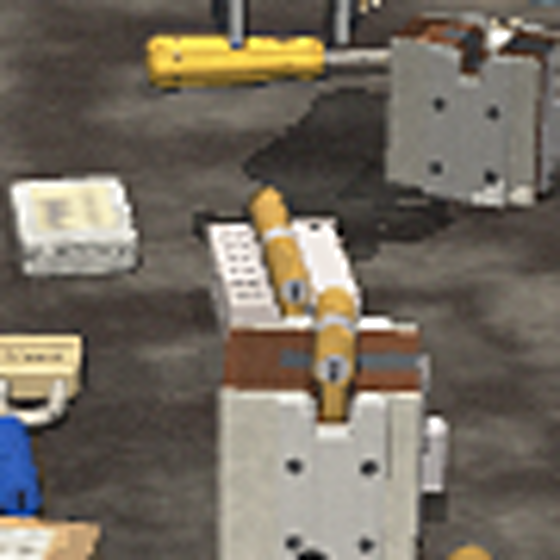

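The long cylinder is seated in the block (barrel from (265,200) to (292,290)), upright. Next is the short one in B.

```bash
python3 -m crank '0.2 0 0 0 0 0.0537;0.4 0 0 0 0 0.0537;0.6 -0.12 0 0 0 0;0.7 -0.12 0 0 0 0;0.7 -0.12 0 0 0 0' >/dev/null; python3 -m crank '0.7 -0.1 0 0 0 0;0.6 -0.1 0 0 0 0;0.5 -0.05 0 0 0 0;0.3 0 0 0 0 0;0 0 0.2 0 0 0' >/dev/null; python3 -m crank '0 0 0.1 0 0 0;0 0 0 0 0 0;0 0 0 0 0 0;0 0 0 0 0 0;0 0 0 0 0 0' >/dev/null;python3 to.py .5203 .0879 .081 0.3
```

```text
tool shift/40mm now [0.062 0.003 1.171] after turn [0.061 0.003 1.171] turn/90 [ 0.0002  0.     -0.0006] t 12.35 F [-0.2 -0.5  0.7] gap 40.2 gf 0.0 tcp [0.5202 0.0854 0.1278]
```

```bash
python3 -m crank '0.06 0 0.3 0 0 0;0 0 0.4 0 0 0;0 0 0.3 0 0 0;0 0 0.13 0 0 0;0 0 0 0 0 0' >/dev/null; python3 -m crank '0 0 0.04 0 0 0;0 0 0 0 0 0;0 0 0 0 0 0;0 0 0 0 0 0;0 0 0 0 0 0' >/dev/null;python3 to.py .5203 .0879 .081 0.3
```

```text
tool shift/40mm now [-0.011  0.005  0.006] after turn [-0.011  0.005  0.006] turn/90 [ 0.0004  0.     -0.    ] t 13.35 F [-0.3  0.2  0.6] gap 39.9 gf 0.0 tcp [0.5201 0.0883 0.0812]
```

```bash
python3 -m crank '0 0 0 0 0 0;0 0 0 0 0 0;0 0 0 0 0 0;0 0 0 0 0 0;0 0 0 0 0 0' -1 70 >/dev/null; python3 -m crank '0 0 0 0 0 0;0 0 0 0 0 0;0 0 0 0 0 0;0 0 0 0 0 0;0 0 0 0 0 0' >/dev/null;python3 to.py .5203 .0879 .081 0.3;  python3 -m crank '0 0 -0.1 0 0 0;0 0 -0.3 0 0 0;0 0 -0.4 0 0 0;0 0 -0.4 0 0 0;0 0 -0.3 0 0 0' >/dev/null;python3 to.py .4502 -.2788 .131 -19.6
```

```text
tool shift/40mm now [-0.01   0.003  0.006] after turn [-0.01   0.003  0.006] turn/90 [ 0.0004  0.     -0.    ] t 14.35 F [ 0.1 -0.1  5.1] gap 14.2 gf 68.4 tcp [0.5202 0.0883 0.0812]
tool shift/40mm now [-9.17  -1.792  0.277] after turn [-9.233  1.437  0.278] turn/90 [ 3.000e-04 -1.000e-04  2.211e-01] t 14.85 F [-0.5 -0.8 -1.5] gap 14.4 gf 68.5 tcp [0.5199 0.0884 0.1421]
```

```bash
python3 -m crank '0 0 0 0 0 0.0737;0 0 0 0 0 0.0737;0 0 0 0 0 0.0737;-0.3 0.05 0 0 0 0;-0.6 0.1 0 0 0 0' >/dev/null; python3 -m crank '-0.7 0.11 0 0 0 0;-0.7 0.11 0 0 0 0;-0.7 0.11 0 0 0 0;-0.7 0.11 0 0 0 0;-0.7 0.11 0 0 0 0' >/dev/null; python3 -m crank '-0.7 0.11 0 0 0 0;-0.7 0.11 0 0 0 0;-0.7 0.11 0 0 0 0;-0.7 0.11 0 0 0 0;-0.7 0.11 0 0 0 0' >/dev/null;python3 -m crank '-0.6 0.1 0 0 0 0;-0.5 0.08 0 0 0 0;-0.2 0.03 0 0 0 0;0 0 0 0 0 0;0 0 0 0 0 0' >/dev/null;python3 to.py .4502 -.2788 .131 -19.6
```

```text
tool shift/40mm now [-0.046 -0.003  0.245] after turn [-0.045 -0.003  0.245] turn/90 [-0.0008 -0.0006  0.0003] t 16.85 F [ 0.7 -0.3 -0.9] gap 13.9 gf 68.5 tcp [ 0.4509 -0.2771  0.1408]
```

```bash
python3 -m crank '-0.045 0 0.2 0 0 0;0 0 0.3 0 0 0;0 0 0.3 0 0 0;0 0 0.2 0 0 0;0 0 0 0 0 0' >/dev/null;python3 -m crank '0 0 0 0 0 0;0 0 0 0 0 0;0 0 0 0 0 0;0 0 0 0 0 0;0 0 0 0 0 0' >/dev/null;python3 to.py .4502 -.2788 .081 -19.6
python3 - <<'E'
from h import *
s=snap('side','side5')
K=s['camera_matrix'];q=cv2.projectPoints(np.array([[.45,-.279,.09]]),np.asarray(s['rvec'],float),np.asarray(s['tvec'],float),K,np.array([float(s['k1']),0,0,0]))[0].ravel()
u,v=q.astype(int);cv2.imwrite('pics/c5.png',cv2.resize(s['image'][v-35:v+35,u-35:u+35,::-1],(560,560),interpolation=2))
E
```

```text
tool shift/40mm now [ 0.016 -0.027  0.506] after turn [ 0.016 -0.027  0.506] turn/90 [ 0.0004  0.0002 -0.    ] t 17.85 F [-0.1 -0.1 -2.1] gap 14.0 gf 68.5 tcp [ 0.451  -0.2798  0.1012]
```

View pics/c5.png

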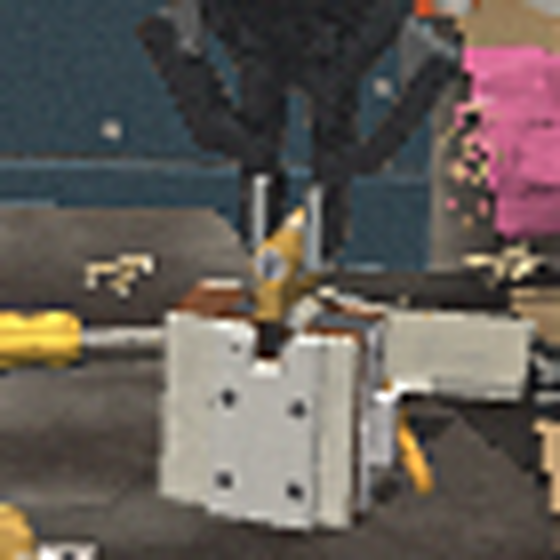

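The side crop shows the short cylinder's web at (270,310), over the groove of C at (268,345), so I'll lower it.

```bash
python3 -m crank '0.015 -0.02 0.15 0 0 0;0 0 0.15 0 0 0;0 0 0.1 0 0 0;0 0 0.05 0 0 0;0 0 0 0 0 0' >/dev/null;python3 -m crank '0 0 0.02 0 0 0;0 0 0.02 0 0 0;0 0 0.02 0 0 0;0 0 0 0 0 0;0 0 0 0 0 0' >/dev/null;python3 to.py .4502 -.2788 .081 -19.6
```

```text
tool shift/40mm now [ 0.002 -0.008  0.006] after turn [ 0.002 -0.008  0.006] turn/90 [ 0.0005  0.0002 -0.    ] t 18.9 F [-0.6  1.1  5.5] gap 14.0 gf 69.4 tcp [ 0.4505 -0.279   0.0813]
```

```bash
python3 -m crank '0 0 0 0 0 0;0 0 0 0 0 0;0 0 0 0 0 0;0 0 0 0 0 0;0 0 0 0 0 0' -0.06 >/dev/null; python3 -m crank '0 0 -0.2 0 0 0;0 0 -0.4 0 0 0;0 0 -0.5 0 0 0;0 0 -0.5 0 0 0;0 0 -0.2 0 0 0' >/dev/null; python3 to.py .4671 .3055 .15 0.9
```

```text
tool shift/40mm now [13.913 -4.532  0.08 ] after turn [14.619  0.627  0.118] turn/90 [ 0.0021  0.0014 -0.2277] t 19.9 F [-0.4 -0.1  1. ] gap 39.8 gf 0.0 tcp [ 0.4512 -0.2796  0.1547]
```

```bash
python3 -m crank '0 0 0 0 0 -0.0757;0 0 0 0 0 -0.076;0 0 0 0 0 -0.076;0.3 0 0 0 0 0;0.6 0.03 0 0 0 0' >/dev/null; python3 -m crank '0.9 0.04 0 0 0 0;0.9 0.04 0 0 0 0;0.9 0.04 0 0 0 0;0.9 0.04 0 0 0 0;0.9 0.04 0 0 0 0' >/dev/null; python3 -m crank '0.9 0.04 0 0 0 0;0.9 0.04 0 0 0 0;0.9 0.04 0 0 0 0;0.9 0.04 0 0 0 0;0.9 0.04 0 0 0 0' >/dev/null;python3 -m crank '0.9 0.04 0 0 0 0;0.9 0.04 0 0 0 0;0.9 0.04 0 0 0 0;0.9 0.04 0 0 0 0;0.6 0.04 0 0 0 0' >/dev/null;python3 -m crank '0.4 0 0 0 0 0;0.2 0 0 0 0 0;0 0 0 0 0 0;0 0 0 0 0 0;0 0 0 0 0 0' >/dev/null;python3 to.py .4671 .3055 .081 0.9; python3 - <<'E'
from h import *
from fit import *
s=snap('top','top6');c=sample(s,'C',S['C']);print(c,bar(s,c,hl=50))
im=rect(s,*c,.08,40,60,6)[0];cv2.imwrite('pics/c6.png',im[:,:,::-1])
E
```

```text
tool shift/40mm now [-0.071  0.02   1.787] after turn [-0.072  0.019  1.787] turn/90 [-0.0004  0.0003 -0.0012] t 22.4 F [-0.7 -0.6  0.1] gap 40.0 gf 0.0 tcp [0.4663 0.3084 0.1525]
(np.float64(0.4502206093047988), np.float64(-0.27876076910322256), np.float64(-0.34398178247917294)) (array([-0.00307056, -0.61701662]), np.float64(-33.0), np.float64(28.25))
```

View pics/c6.png

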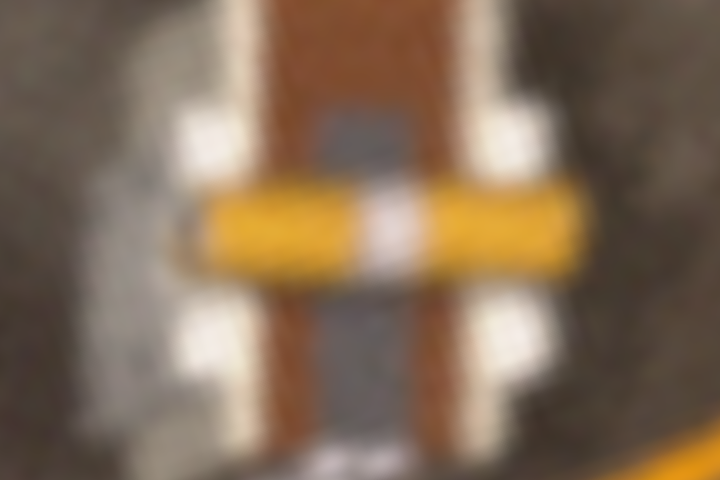

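The top crop shows the short cylinder down in C and near flush (barrel 200–590 px, plates 172–555, parallax to be allowed for). I'll measure flushness from the side camera's depth on the +y faces.

```bash
cat > fl.py <<'E'
from h import *
import sys
SM={'A':(.4672,.3027,.0116,50),'B':(.5202,.0905,-.0071,40),'C':(.4502,-.2788,-.343,30)}
def fl(s,n,L):
    c=SM[n];W=cloud(s).reshape(-1,3);d=W[:,:2]-np.array(c[:2]);cc,ss=np.cos(c[2]),np.sin(c[2])
    ox=(d[:,0]*cc+d[:,1]*ss)*1e3;oy=(-d[:,0]*ss+d[:,1]*cc)*1e3;z=W[:,2]*1e3
    p=(abs(ox)<18)&(z>25)&(z<62)&(abs(oy-c[3])<8)
    A=np.c_[ox[p],z[p],np.ones(p.sum())];k=np.linalg.lstsq(A,oy[p],rcond=None)[0];r=oy[p]-A@k
    # end face: barrel
    b=(abs(ox)<7)&(z>84)&(z<94)&(abs(oy-L)<9)
    e=oy[b]-(k[0]*ox[b]+k[1]*z[b]+k[2])
    top=(z>93)&(z<103)&(abs(ox)<12)&(abs(oy)<L+9)
    print(n,'plate oy %.1f (n%d sd %.1f)'%(k@[0,85,1],p.sum(),r.std()),'tilt',k[:2].round(3),'end-plate med %.1f mean %.1f n%d sd %.1f'%(np.median(e),e.mean(),len(e),e.std()),'barrel top z %.1f'%np.percentile(z[top],75), 'ox %.1f'%np.median(ox[top]))
if __name__=='__main__':
    for a in sys.argv[2:]:
        n,L=a.split(':');fl(dict(np.load(f'pics/{sys.argv[1]}.npz')),n,float(L))
E
python3 fl.py side0 A:43 B:27 C:47; python3 -c "
from h import *;snap('side','side7')"; python3 fl.py side7 C:30
```

```text
A plate oy 49.1 (n245 sd 1.4) tilt [0.009 0.003] end-plate med -7.8 mean -7.7 n22 sd 1.5 barrel top z 97.7 ox 1.5
B plate oy 37.5 (n183 sd 2.0) tilt [ 0.012 -0.028] end-plate med -11.2 mean -11.3 n22 sd 1.8 barrel top z 97.3 ox 0.8
C plate oy 28.8 (n105 sd 2.8) tilt [-0.023 -0.005] end-plate med 19.0 mean 18.1 n10 sd 3.5 barrel top z 97.9 ox -2.5
  ret = _var(a, axis=axis, dtype=dtype, out=out, ddof=ddof,
  arrmean = um.true_divide(arrmean, div, out=arrmean,
  ret = ret.dtype.type(ret / rcount)
  return _methods._mean(a, axis=axis, dtype=dtype,
  ret = ret.dtype.type(ret / rcount)
fl.py:13: RuntimeWarning: Mean of empty slice.
  print(n,'plate oy %.1f (n%d sd %.1f)'%(k@[0,85,1],p.sum(),r.std()),'tilt',k[:2].round(3),'end-plate med %.1f mean %.1f n%d sd %.1f'%(np.median(e),e.mean(),len(e),e.std()),'barrel top z %.1f'%np.percentile(z[top],75), 'ox %.1f'%np.median(ox[top]))
Traceback (most recent call last):
  File "fl.py", line 16, in <module>
    n,L=a.split(':');fl(dict(np.load(f'pics/{sys.argv[1]}.npz')),n,float(L))
                     ~~^^^^^^^^^^^^^^^^^^^^^^^^^^^^^^^^^^^^^^^^^^^^^^^^^^^^^
  File "fl.py", line 13, in fl
    print(n,'plate oy %.1f (n%d sd %.1f)'%(k@[0,85,1],p.sum(),r.std()),'tilt',k[:2].round(3),'end-plate med %.1f mean %.1f n%d sd %.1f'%(np.median(e),e.mean(),len(e),e.std()),'barrel top z %.1f'%np.percentile(z[top],75), 'ox %.1f'%np.median(ox[top]))
                                                                                                                                                                                                   ~~~~~~~~~~~~~^^^^^^^^^^^
IndexError: index -1 is out of bounds for axis 0 with size 0
```

```bash
python3 to.py .4671 .3047 .081 0.9; python3 -m crank '-0.06 0.02 0.3 0 0 0;-0.03 0 0.5 0 0 0;0 0 0.5 0 0 0;0 0 0.3 0 0 0;0 0 0.1 0 0 0' >/dev/null; python3 -m crank '0 0 0.05 0 0 0;0 0 0 0 0 0;0 0 0 0 0 0;0 0 0 0 0 0;0 0 0 0 0 0' >/dev/null;python3 to.py .4671 .3047 .081 0.9
```

```text
tool shift/40mm now [-0.096  0.014  1.789] after turn [-0.096  0.014  1.789] turn/90 [-0.0002  0.0002 -0.0012] t 22.5 F [-0.   0.3 -0. ] gap 39.8 gf 0.0 tcp [0.4665 0.3085 0.1525]
tool shift/40mm now [-0.035 -0.012  0.052] after turn [-0.035 -0.012  0.052] turn/90 [ 0.0007 -0.0003 -0.0001] t 23.5 F [ 0.   0.2 -0.2] gap 39.7 gf 0.0 tcp [0.4676 0.3061 0.0831]
```

```bash
python3 -m crank '-0.03 -0.01 0.04 0 0 0;0 0 0 0 0 0;0 0 0 0 0 0;0 0 0 0 0 0;0 0 0 0 0 0' >/dev/null; python3 to.py .4671 .3047 .081 0.9;python3 -m crank '0 0 0 0 0 0;0 0 0 0 0 0;0 0 0 0 0 0;0 0 0 0 0 0;0 0 0 0 0 0' -1 70 >/dev/null; python3 -m crank '0 0 0 0 0 0;0 0 0 0 0 0;0 0 0 0 0 0;0 0 0 0 0 0;0 0 0 0 0 0' >/dev/null;python3 to.py .4671 .3047 .081 0.9;  python3 -m crank '0 0 -0.1 0 0 0;0 0 -0.3 0 0 0;0 0 -0.4 0 0 0;0 0 -0.4 0 0 0;0 0 -0.3 0 0 0' >/dev/null;python3 -m crank '0 0 0 0 0 0;0 0 0 0 0 0;0 0 0 0 0 0;0 0 0 0 0 0;0 0 0 0 0 0' >/dev/null;python3 to.py .5202 .0905 .131 -0.4
```

```text
tool shift/40mm now [-0.001  0.006 -0.003] after turn [-0.001  0.006 -0.003] turn/90 [-0.     -0.     -0.0001] t 24.0 F [-0.1 -0.5  0. ] gap 39.9 gf 0.0 tcp [0.4669 0.3047 0.0809]
tool shift/40mm now [-0.002 -0.     0.004] after turn [-0.002 -0.     0.004] turn/90 [ 0.0004 -0.0001 -0.0001] t 25.0 F [0.  0.  5.5] gap 13.9 gf 68.5 tcp [0.4671 0.3048 0.0811]
tool shift/40mm now [-5.371  1.26   0.232] after turn [-5.342  1.38   0.231] turn/90 [-0.0009  0.0003  0.0143] t 26.0 F [-0.2  0.2 -2.4] gap 13.9 gf 68.6 tcp [0.4665 0.3046 0.1402]
```

```bash
python3 -m crank '-0.2 0.05 0 0 0 0.0143;-0.5 0.13 0 0 0 0;-0.7 0.18 0 0 0 0;-0.8 0.21 0 0 0 0;-0.8 0.21 0 0 0 0' >/dev/null; python3 -m crank '-0.8 0.21 0 0 0 0;-0.7 0.18 0 0 0 0;-0.5 0.13 0 0 0 0;-0.3 0.08 0 0 0 0;-0.04 0 0 0 0 0' >/dev/null;python3 -m crank '0 0 0.2 0 0 0;0 0 0.4 0 0 0;0 0 0.3 0 0 0;0 0 0.1 0 0 0;0 0 0 0 0 0' >/dev/null;python3 -m crank '0 0 0 0 0 0;0 0 0 0 0 0;0 0 0 0 0 0;0 0 0 0 0 0;0 0 0 0 0 0' >/dev/null;python3 to.py .5202 .0905 .081 -0.4
```

```text
tool shift/40mm now [-0.006 -0.018  0.505] after turn [-0.006 -0.018  0.505] turn/90 [ 0.0004  0.     -0.    ] t 28.0 F [-0.4 -0.7 -2.2] gap 14.1 gf 68.6 tcp [0.5209 0.0907 0.1012]
```

```bash
python3 -m crank '0 -0.018 0.15 0 0 0;0 0 0.15 0 0 0;0 0 0.1 0 0 0;0 0 0.05 0 0 0;0 0 0 0 0 0' >/dev/null;python3 -m crank '0 0 0.02 0 0 0;0 0 0.02 0 0 0;0 0 0.02 0 0 0;0 0 0 0 0 0;0 0 0 0 0 0' >/dev/null;python3 to.py .5202 .0905 .081 -0.4
```

```text
tool shift/40mm now [-0.008 -0.001  0.003] after turn [-0.008 -0.001  0.003] turn/90 [0.0005 0.     0.0001] t 29.0 F [-0.8 -0.9  4.7] gap 14.0 gf 69.5 tcp [0.5202 0.0908 0.0811]
```

Seated. Release, lift, move over to the block, then measure B.

```bash
python3 -m crank '0 0 0 0 0 0;0 0 0 0 0 0;0 0 0 0 0 0;0 0 0 0 0 0;0 0 0 0 0 0' -0.06 >/dev/null; python3 -m crank '0 0 -0.2 0 0 0;0 0 -0.4 0 0 0;0 0 -0.5 0 0 0;0 0 -0.5 0 0 0;0 0 -0.2 0 0 0' >/dev/null; python3 to.py .548 -.1016 .15 10
```

```text
tool shift/40mm now [-4.806  0.702  0.121] after turn [-4.853 -0.176  0.118] turn/90 [ 0.0025  0.0003 -0.1154] t 30.0 F [ 1.7 -0.2 -0.6] gap 40.1 gf 0.0 tcp [0.5212 0.0908 0.1547]
```

```bash
python3 -m crank '0 0 0 0 0 -0.058;0 0 0 0 0 -0.057;-0.3 -0.02 0 0 0 0;-0.6 -0.02 0 0 0 0;-0.8 -0.03 0 0 0 0' >/dev/null; python3 -m crank '-0.8 -0.03 0 0 0 0;-0.8 -0.03 0 0 0 0;-0.8 -0.03 0 0 0 0;-0.5 -0.01 0 0 0 0;-0.25 0 0 0 0 0' >/dev/null;python3 -m crank '0 0 0.3 0 0 0;0 0 0.3 0 0 0;0 0 0 0 0 0;0 0 0 0 0 0;0 0 0 0 0 0' >/dev/null;python3 to.py .548 -.1016 .033 10
python3 - <<'E'
from h import *
from fl import fl
from fit import *
s=snap('side','side8');fl(s,'B',40)
try: fl(s,'C',30)
except Exception as e: print(e)
s=snap('top','top8')
for n,hl in(('B',55),('C',50)):
    c=sample(s,n,S[n]);p,lo,hi=bar(s,c,hl=hl);print(n,np.round(c,4),lo,hi,p)
E
```

```text
tool shift/40mm now [-0.03   0.024  2.386] after turn [-0.029  0.024  2.386] turn/90 [-0.0001 -0.0001  0.0002] t 31.5 F [0.3 0.4 0.6] gap 40.0 gf 0.0 tcp [ 0.5469 -0.1006  0.1284]
B plate oy 38.7 (n183 sd 2.2) tilt [0.055 0.005] end-plate med -0.0 mean 0.4 n17 sd 2.2 barrel top z 97.6 ox 1.3
C plate oy 29.2 (n114 sd 2.7) tilt [ 0.042 -0.001] end-plate med -0.6 mean -0.3 n13 sd 3.3 barrel top z 98.1 ox -1.9fit.py:14: RuntimeWarning: invalid value encountered in divide
  m=wt*((abs(OX*sx-16)<10)&(OY*sy>L[n]/2-6)&(OY*sy<L[n]/2+5)); B[sx,sy]=np.array([(OX*m).sum(),(OY*m).sum()])/m.sum()
Traceback (most recent call last):
  File "fit.py", line 23, in bar
    p=np.polyfit(y,x,1); lo,hi=y.min(),y.max()
TypeError: expected non-empty vector for x
```

B and C are flush to within about 0.5 mm. Next is the long cylinder.

```bash
python3 -m crank '-0.03 0.025 0.4 0 0 0;0 0 0.6 0 0 0;0 0 0.6 0 0 0;0 0 0.5 0 0 0;0 0 0.25 0 0 0' >/dev/null; python3 -m crank '0 0 0.03 0 0 0;0 0 0 0 0 0;0 0 0 0 0 0;0 0 0 0 0 0;0 0 0 0 0 0' >/dev/null;python3 to.py .5482 -.1016 .0328 10
```

```text
tool shift/40mm now [ 0.027 -0.004  0.033] after turn [ 0.027 -0.004  0.033] turn/90 [ 0.0008  0.0005 -0.0005] t 32.6 F [ 0.4 -0.6  0.2] gap 39.8 gf 0.0 tcp [ 0.5486 -0.1026  0.0341]
```

```bash
python3 -m crank '0.025 0 0.03 0 0 0;0 0 0 0 0 0;0 0 0 0 0 0;0 0 0 0 0 0;0 0 0 0 0 0' >/dev/null; python3 to.py .5482 -.1016 .0328 10;python3 -m crank '0 0 0 0 0 0;0 0 0 0 0 0;0 0 0 0 0 0;0 0 0 0 0 0;0 0 0 0 0 0' -1 70 >/dev/null; python3 -m crank '0 0 0 0 0 0;0 0 0 0 0 0;0 0 0 0 0 0;0 0 0 0 0 0;0 0 0 0 0 0' >/dev/null;python3 to.py .5482 -.1016 .0328 10;  python3 -m crank '0 0 -0.2 0 0 0;0 0 -0.5 0 0 0;0 0 -0.7 0 0 0;0 0 -0.7 0 0 0;0 0 -0.6 0 0 0' >/dev/null;python3 -m crank '0 0 -0.2 0 0 0;0 0 0 0 0 0;0 0 0 0 0 0;0 0 0 0 0 0;0 0 0 0 0 0' >/dev/null;python3 to.py .4672 .3027 .141 0.67
```

```text
tool shift/40mm now [-0.005  0.008 -0.018] after turn [-0.005  0.008 -0.018] turn/90 [-0.0001 -0.     -0.0005] t 33.1 F [ 0.3  0.4 -0.1] gap 39.8 gf 0.0 tcp [ 0.5479 -0.1015  0.0321]
tool shift/40mm now [ 0.001  0.002 -0.006] after turn [ 0.001  0.002 -0.006] turn/90 [ 0.0004  0.0003 -0.0005] t 34.1 F [-0.2 -0.7  5.6] gap 14.4 gf 69.1 tcp [ 0.5481 -0.1016  0.0326]
tool shift/40mm now [10.29  -0.222  0.159] after turn [10.12  -1.878  0.143] turn/90 [-0.0016 -0.0009  0.1031] t 35.1 F [-0.   0.1 -3.1] gap 14.1 gf 68.5 tcp [ 0.5471 -0.1012  0.1467]
```

```bash
python3 -m crank '0 0 0 0 0 0.0515;0 0 0 0 0 0.0515;0.3 -0.05 0 0 0 0;0.5 -0.1 0 0 0 0;0.7 -0.13 0 0 0 0' >/dev/null; python3 -m crank '0.8 -0.15 0 0 0 0;0.8 -0.15 0 0 0 0;0.8 -0.15 0 0 0 0;0.8 -0.15 0 0 0 0;0.8 -0.15 0 0 0 0' >/dev/null;python3 -m crank '0.8 -0.15 0 0 0 0;0.8 -0.15 0 0 0 0;0.8 -0.15 0 0 0 0;0.7 -0.13 0 0 0 0;0.6 -0.11 0 0 0 0' >/dev/null;python3 -m crank '0.3 -0.06 0 0 0 0;0.1 0 0 0 0 0;0 0 0.3 0 0 0;0 0 0.4 0 0 0;0 0 0.2 0 0 0' >/dev/null;python3 -m crank '0 0 0 0 0 0;0 0 0 0 0 0;0 0 0 0 0 0;0 0 0 0 0 0;0 0 0 0 0 0' >/dev/null;python3 to.py .4672 .3017 .081 0.67
```

```text
tool shift/40mm now [ 0.5   -0.126  0.791] after turn [ 0.501 -0.125  0.791] turn/90 [ 0.0007 -0.0002  0.0001] t 37.6 F [ 0.2 -0.  -3. ] gap 14.2 gf 68.5 tcp [0.4724 0.2817 0.1126]
```

```bash
python3 -m crank '0.25 -0.06 0 0 0 0;0.25 -0.065 0 0 0 0;0 0 0.3 0 0 0;0 0 0 0 0 0;0 0 0 0 0 0' >/dev/null;python3 -m crank '0 0 0 0 0 0;0 0 0 0 0 0;0 0 0 0 0 0;0 0 0 0 0 0;0 0 0 0 0 0' >/dev/null;python3 to.py .4672 .3017 .081 0.67
python3 - <<'E'
from h import *
import fl
s=snap('side','side9');W=cloud(s).reshape(-1,3)
c=fl.SM['A'];d=W[:,:2]-np.array(c[:2]);ss,cc=np.sin(c[2]),np.cos(c[2])
ox=(d[:,0]*cc+d[:,1]*ss)*1e3;oy=(-d[:,0]*ss+d[:,1]*cc)*1e3;z=W[:,2]*1e3
p=(abs(ox)<18)&(z>25)&(z<62)&(abs(oy-50)<8);b=(abs(ox-1)<7)&(z>104)&(z<114)&(abs(oy-50)<9)
print('plate',np.median(oy[p]),'end',np.median(oy[b]),oy[b].mean(),b.sum(),oy[b].std())
cv2.imwrite('pics/c9.png',cv2.resize(s['image'][180:280,220:320,::-1],(560,560),interpolation=2))
E
```

```text
tool shift/40mm now [0.004 0.005 0.481] after turn [0.004 0.005 0.481] turn/90 [ 0.0002 -0.0001  0.    ] t 38.6 F [ 0.3  0.5 -2.9] gap 14.3 gf 68.5 tcp [0.467  0.3015 0.1003]
plate 48.62400156487031 end 49.01902988944247 48.84036985742024 31 2.1434999486653394
```

View pics/c9.png

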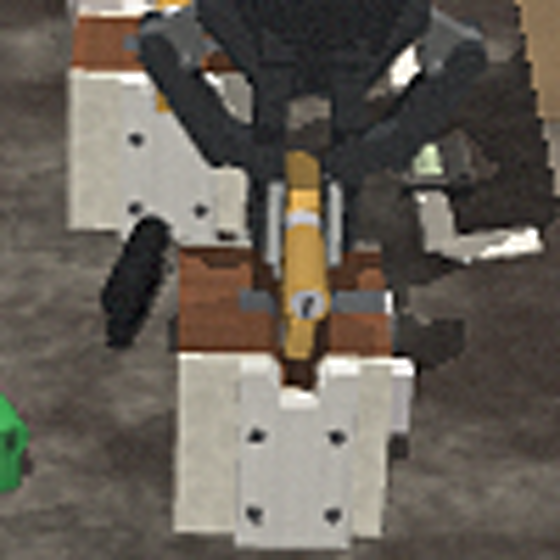

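The side crop shows the long cylinder's web (300,350) right over A's groove (298,385). Its end is flush with the plate to about 0.3 mm, so I'll lower it.

```bash
python3 -m crank '0 0 0.15 0 0 0;0 0 0.13 0 0 0;0 0 0.1 0 0 0;0 0 0.05 0 0 0;0 0 0 0 0 0' >/dev/null;python3 -m crank '0 0 0.02 0 0 0;0 0 0.02 0 0 0;0 0 0.02 0 0 0;0 0 0 0 0 0;0 0 0 0 0 0' >/dev/null;python3 to.py .4672 .3017 .081 0.67
```

```text
tool shift/40mm now [ 0.001  0.005 -0.009] after turn [ 0.001  0.005 -0.009] turn/90 [ 0.0003 -0.0001  0.0002] t 39.65 F [-0.3 -0.2 -2.4] gap 14.3 gf 68.6 tcp [0.467  0.3017 0.0807]
```

```bash
python3 -m crank '0 0 0.015 0 0 0;0 0 0.015 0 0 0;0 0 0 0 0 0;0 0 0 0 0 0;0 0 0 0 0 0' >/dev/null;python3 to.py .4672 .3017 .081 0.67
```

```text
tool shift/40mm now [ 0.001  0.005 -0.011] after turn [ 0.001  0.005 -0.011] turn/90 [ 0.0005 -0.0002  0.0002] t 40.15 F [-2.5 -0.2  6.9] gap 13.7 gf 70.4 tcp [0.467  0.3017 0.0806]
```

Seated. Release, lift, move clear and inspect everything.

```bash
python3 -m crank '0 0 0 0 0 0;0 0 0 0 0 0;0 0 0 0 0 0;0 0 0 0 0 0;0 0 0 0 0 0' -0.06 >/dev/null; python3 -m crank '0 0 -0.2 0 0 0;0 0 -0.5 0 0 0;0 0 -0.8 0 0 0;0 0 -0.9 0 0 0;0 0 -0.9 0 0 0' >/dev/null;python3 -m crank '0 0 -0.9 0 0 0;-0.3 0 -0.5 0 0 0;-0.7 0 0 0 0 0;-0.8 0 0 0 0 0;-0.8 0 0 0 0 0' >/dev/null;python3 -m crank '-0.8 0 0 0 0 0;-0.8 0 0 0 0 0;-0.5 0 0 0 0 0;0 0 0 0 0 0;0 0 0 0 0 0' >/dev/null
python3 - <<'E'
from h import *
from fl import fl
import fl as F
R={}
for k in range(4):
    s=snap('side',f'sf{k}')
    for n,L in(('A',50),('B',40),('C',30)):
        try: fl(s,n,L)
        except Exception as e: print(n,'hidden')
a=[]
for p in((.467,.303,.07),(.52,.09,.07),(.45,-.279,.07)):
    q=cv2.projectPoints(np.array([p]),np.asarray(s['rvec'],float),np.asarray(s['tvec'],float),s['camera_matrix'],np.array([float(s['k1']),0,0,0]))[0].ravel();u,v=q.astype(int)
    a.append(cv2.resize(s['image'][v-32:v+32,u-32:u+32,::-1],(266,266),interpolation=2))
t=snap('top','tf')
b=[cv2.resize(t['image'][v-28:v+28,u-28:u+28,::-1],(266,266),interpolation=2) for u,v in((175,208),(250,189),(380,212))]
cv2.imwrite('pics/cf.png',np.vstack([np.hstack(a),np.hstack(b)]))
cv2.imwrite('pics/tfb.png',t['image'][:,:,::-1])
E
```

```text
A plate oy 49.4 (n239 sd 1.4) tilt [0.012 0.017] end-plate med 0.1 mean 0.5 n24 sd 1.3 barrel top z 97.6 ox 2.6
B plate oy 38.9 (n181 sd 1.9) tilt [0.002 0.01 ] end-plate med 0.7 mean 0.5 n21 sd 2.5 barrel top z 97.7 ox 0.8
C plate oy 30.3 (n111 sd 2.9) tilt [0.054 0.037] end-plate med -2.1 mean -2.6 n9 sd 1.4 barrel top z 96.9 ox -1.8
A plate oy 49.1 (n243 sd 1.4) tilt [-0.003  0.008] end-plate med 0.3 mean 0.2 n24 sd 1.4 barrel top z 97.6 ox 2.4
B plate oy 38.0 (n185 sd 2.0) tilt [ 0.016 -0.006] end-plate med 3.3 mean 2.4 n15 sd 2.0 barrel top z 97.4 ox 0.9
C plate oy 30.6 (n110 sd 3.2) tilt [-0.024  0.042] end-plate med -2.7 mean -3.0 n13 sd 2.7 barrel top z 97.1 ox -1.4
A plate oy 49.3 (n241 sd 1.4) tilt [0.004 0.012] end-plate med 0.1 mean -0.1 n22 sd 1.8 barrel top z 97.7 ox 2.6
B plate oy 38.5 (n185 sd 1.9) tilt [ 0.033 -0.004] end-plate med 1.4 mean 1.6 n19 sd 2.8 barrel top z 97.4 ox 1.0
C plate oy 27.3 (n107 sd 3.2) tilt [ 0.033 -0.025] end-plate med -0.2 mean 0.1 n12 sd 2.5 barrel top z 97.7 ox -1.1
A plate oy 49.4 (n238 sd 1.5) tilt [0.005 0.017] end-plate med -1.1 mean -1.1 n28 sd 2.0 barrel top z 97.5 ox 2.8
B plate oy 38.7 (n182 sd 2.0) tilt [0.002 0.01 ] end-plate med 1.2 mean 0.3 n18 sd 2.9 barrel top z 97.3 ox 0.5
C plate oy 29.4 (n112 sd 3.1) tilt [0.03  0.011] end-plate med -0.0 mean -0.2 n11 sd 1.9 barrel top z 97.4 ox -2.1
```

View pics/cf.png

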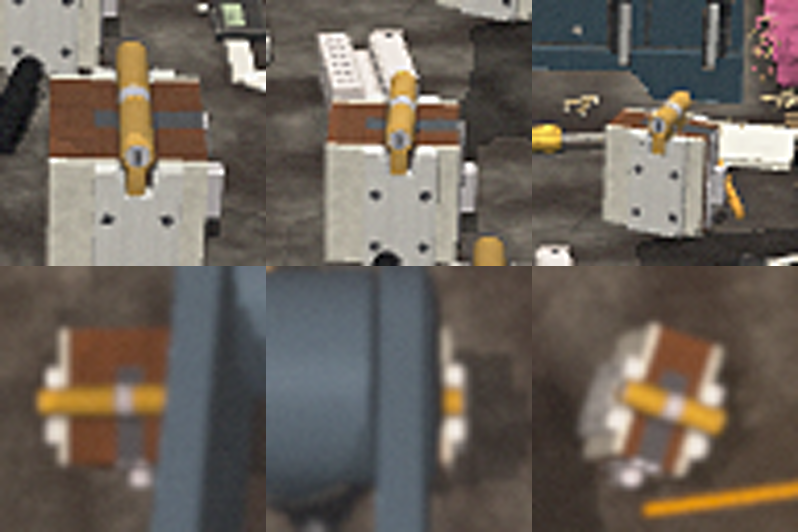

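All three look seated and near flush: side tiles at (137,155), (400,140) and (660,125). To settle B and C to better than 1 mm I'll clear the arm and average frames.

```bash
python3 to.py .23 -.58 .25 0.67
python3 -m crank '-0.4 -0.15 0 0 0 0;-0.8 -0.29 0 0 0 0;-0.8 -0.29 0 0 0 0;-0.8 -0.29 0 0 0 0;-0.8 -0.29 0 0 0 0' >/dev/null
python3 -m crank '-0.8 -0.29 0 0 0 0;-0.8 -0.29 0 0 0 0;-0.8 -0.29 0 0 0 0;-0.8 -0.29 0 0 0 0;-0.8 -0.29 0 0 0 0' >/dev/null
python3 -m crank '-0.8 -0.29 0 0 0 0;-0.8 -0.29 0 0 0 0;-0.8 -0.29 0 0 0 0;-0.8 -0.29 0 0 0 0;-0.8 -0.29 0 0 0 0' >/dev/null
python3 -m crank '-0.8 -0.29 0 0 0 0;-0.8 -0.29 0 0 0 0;-0.8 -0.29 0 0 0 0;-0.8 -0.29 0 0 0 0;-0.8 -0.29 0 0 0 0' >/dev/null
python3 to.py .23 -.58 .25 0.67
cat > avg.py <<'E'
from h import *
from fl import fl
import sys
def av(n,k):
    S=[snapshot(n) for _ in range(k)];s=S[0];s['image']=np.mean([x['image'] for x in S],0).astype(np.uint8)
    d=np.array([x['depth'] for x in S]);d[d==0]=np.nan;s['depth']=np.nan_to_num(np.nanmedian(d,0));return s
s=av('side',15);t=av('top',15);np.savez('pics/avs.npz',**s);np.savez('pics/avt.npz',**t)
for n,L in(('A',50),('B',40),('C',30)): fl(s,n,L)
from fit import *
for n,l in(('A',100),('B',80),('C',60)):
    c=sample(t,n,S[n]);p,lo,hi=bar(t,c,.098,hl=l/2+12);print(n,np.round(c,4),'lo %.1f hi %.1f mid %.1f'%(lo,hi,(lo+hi)/2))
    W=cloud(t).reshape(-1,3);d=W[:,:2]-np.array(c[:2]);cc,ss=np.cos(c[2]),np.sin(c[2])
    ox=(d[:,0]*cc+d[:,1]*ss)*1e3;oy=(-d[:,0]*ss+d[:,1]*cc)*1e3;z=W[:,2]*1e3
    b=(z>90)&(abs(ox)<10)&(abs(oy)<l/2+12);m=(z>76)&(z<84)&(abs(ox)>10)&(abs(ox)<22)&(abs(oy)<l/2+8)
    print('  depth bar',oy[b].min().round(1),oy[b].max().round(1),'plates',oy[m].min().round(1),oy[m].max().round(1),'top z',np.percentile(z[b&(abs(ox)<3)],50).round(1))
E
python3 avg.py
```

```text
tool shift/40mm now [-17.281  -6.207   0.43 ] after turn [-17.291  -6.178   0.433] turn/90 [-0.     -0.0001  0.0011] t 42.4 F [ 0.4 -0.3  0.6] gap 39.9 gf 0.0 tcp [0.469  0.1145 0.2673]
tool shift/40mm now [-1.643 -0.529  0.427] after turn [-1.644 -0.527  0.428] turn/90 [ 0.0001 -0.0002  0.0008] t 44.4 F [ 0.3 -1.   0.3] gap 39.8 gf 0.0 tcp [ 0.2503 -0.514   0.2671]
A plate oy 49.0 (n239 sd 0.5) tilt [0.002 0.006] end-plate med 0.4 mean 0.3 n24 sd 0.4 barrel top z 97.5 ox 2.5
B plate oy 38.2 (n177 sd 0.7) tilt [ 0.011 -0.004] end-plate med 1.3 mean 1.1 n20 sd 1.4 barrel top z 97.5 ox 0.9
C plate oy 28.9 (n113 sd 1.0) tilt [0.024 0.008] end-plate med -0.6 mean -0.7 n13 sd 1.3 barrel top z 97.1 ox -1.8
A [0.4677 0.3027 0.0147] lo -51.0 hi 52.0 mid 0.5
  depth bar -49.1 50.3 plates -48.9 48.7 top z 98.0
B [ 0.5205  0.0909 -0.0041] lo -40.0 hi 41.8 mid 0.9
  depth bar -37.9 40.3 plates -40.6 38.6 top z 98.0
C [ 0.4499 -0.2785 -0.3534] lo -31.8 hi 28.8 mid -1.5
  depth bar -30.5 29.6 plates -29.2 30.3 top z 97.5
```

Two measurements agree: A +0.4, B about +1.0 and C about −0.9 mm. There is time to trim C and B with a short regrip.

```bash
python3 -m crank '0 0 0 0 0 0.075;0 0 0 0 0 0.075;0 0 0.3 0 0 0.075;0 0 0.6 0 0 0;0 0 0.6 0 0 0' >/dev/null; python3 to.py .4505 -.279 .13 -19.6
```

```text
tool shift/40mm now [7.205 2.749 1.922] after turn [7.203 2.747 1.932] turn/90 [0.0007 0.0011 0.0003] t 46.4 F [-0.  -0.8  0.1] gap 40.0 gf 0.0 tcp [ 0.2503 -0.5136  0.2073]
```

```bash
python3 -m crank '0.4 0.15 0 0 0 0;0.8 0.3 0 0 0 0;0.8 0.31 0.2 0 0 0;0.8 0.31 0.2 0 0 0;0.8 0.31 0.2 0 0 0' >/dev/null;python3 -m crank '0.8 0.31 0.3 0 0 0;0.8 0.31 0.3 0 0 0;0.8 0.31 0.3 0 0 0;0.8 0.3 0.2 0 0 0;0.4 0.14 0.1 0 0 0' >/dev/null;python3 -m crank '0 0 0.1 0 0 0;0 0 0 0 0 0;0 0 0 0 0 0;0 0 0 0 0 0;0 0 0 0 0 0' >/dev/null; python3 to.py .4505 -.279 .081 -19.6
```

```text
tool shift/40mm now [0.015 0.008 1.267] after turn [0.014 0.008 1.267] turn/90 [ 0.0004  0.0002 -0.0006] t 47.9 F [-0.6 -0.6  0.5] gap 40.2 gf 0.0 tcp [ 0.45   -0.2794  0.1317]
```

```bash
python3 -m crank '0.015 0.01 0.3 0 0 0;0 0 0.4 0 0 0;0 0 0.4 0 0 0;0 0 0.15 0 0 0;0 0 0 0 0 0' >/dev/null;python3 -m crank '0 0 0.01 0 0 0;0 0 0 0 0 0;0 0 0 0 0 0;0 0 0 0 0 0;0 0 0 0 0 0' >/dev/null; python3 to.py .4505 -.279 .081 -19.6
python3 -m crank '0 0 0 0 0 0;0 0 0 0 0 0;0 0 0 0 0 0;0 0 0 0 0 0;0 0 0 0 0 0' -1 60 >/dev/null;python3 -m crank '0 0 0 0 0 0;0 0 0 0 0 0;0 0 0 0 0 0;0 0 0 0 0 0;0 0 0 0 0 0' >/dev/null;python3 to.py .4505 -.279 .081 -19.6
```

```text
tool shift/40mm now [-0.023 -0.005  0.007] after turn [-0.023 -0.005  0.007] turn/90 [0.0004 0.0002 0.0004] t 48.9 F [ 0.1 -0.4 -0.8] gap 40.2 gf 0.0 tcp [ 0.451  -0.2782  0.0813]
tool shift/40mm now [-0.023 -0.005  0.005] after turn [-0.023 -0.005  0.005] turn/90 [0.0003 0.0001 0.0004] t 49.9 F [-0.1  0.8  5.7] gap 14.1 gf 58.6 tcp [ 0.451  -0.2782  0.0812]
```

```bash
python3 -m crank '0 0 -0.06 0 0 0;0.0225 0 0 0 0 0;0 0 0 0 0 0;0 0 0 0 0 0;0 0 0 0 0 0' >/dev/null;python3 to.py .4505 -.279 .081 -19.6;python3 -m crank '0 0 0.03 0 0 0;0 0 0.03 0 0 0;0 0 0.005 0 0 0;0 0 0 0 0 0;0 0 0 0 0 0' >/dev/null;python3 to.py .4505 -.279 .081 -19.6
```

```text
tool shift/40mm now [-0.049  0.004  0.051] after turn [-0.049  0.004  0.051] turn/90 [-0.0004 -0.0001  0.0004] t 50.4 F [-0.4 -0.5 -1.7] gap 14.2 gf 58.6 tcp [ 0.451  -0.2771  0.083 ]
tool shift/40mm now [-0.046 -0.002  0.005] after turn [-0.046 -0.002  0.005] turn/90 [0.0002 0.0001 0.0004] t 50.9 F [-1.2  0.5  5.1] gap 14.3 gf 59.5 tcp [ 0.4512 -0.2773  0.0812]
```

C has moved +0.92 mm and is seated again. Release and go to B.

```bash
python3 -m crank '0 0 0 0 0 0;0 0 0 0 0 0;0 0 0 0 0 0;0 0 0 0 0 0;0 0 0 0 0 0' -0.06 >/dev/null; python3 -m crank '0 0 -0.2 0 0 0;0 0 -0.4 0 0 0;0 0 -0.5 0 0 0;0 0 -0.2 0 0 -0.071;0 0 0 0 0 -0.071' >/dev/null;python3 -m crank '0 0 0 0 0 -0.071;0 0 0 0 0 0;0 0 0 0 0 0;0 0 0 0 0 0;0 0 0 0 0 0' >/dev/null; python3 to.py .5202 .0908 .131 -0.4
```

```text
tool shift/40mm now [9.214 1.654 0.043] after turn [9.213 1.663 0.043] turn/90 [-0.0001 -0.     -0.0006] t 52.4 F [ 0.5  0.7 -0.8] gap 40.1 gf 0.0 tcp [ 0.4511 -0.2772  0.1327]
```

```bash
python3 -m crank '0.3 0.05 0 0 0 0;0.6 0.11 0 0 0 0;0.8 0.145 0 0 0 0;0.8 0.145 0 0 0 0;0.8 0.145 0 0 0 0' >/dev/null;python3 -m crank '0.8 0.145 0 0 0 0;0.8 0.145 0 0 0 0;0.8 0.145 0 0 0 0;0.8 0.145 0 0 0 0;0.8 0.145 0 0 0 0' >/dev/null;python3 -m crank '0.8 0.145 0 0 0 0;0.6 0.11 0 0 0 0;0.4 0.07 0 0 0 0;0.11 0.015 0 0 0 0;0 0 0 0 0 0' >/dev/null;python3 -m crank '0 0 0 0 0 0;0 0 0 0 0 0;0 0 0 0 0 0;0 0 0 0 0 0;0 0 0 0 0 0' >/dev/null;  python3 to.py .5202 .0908 .081 -0.4
```

```text
tool shift/40mm now [1.300e-02 1.000e-03 1.294e+00] after turn [1.300e-02 1.000e-03 1.294e+00] turn/90 [ 0.     -0.     -0.0005] t 54.4 F [-0.1 -0.9 -0.4] gap 40.3 gf 0.0 tcp [0.5201 0.0903 0.1327]
```

```bash
python3 -m crank '0 0 0.3 0 0 0;0 0 0.4 0 0 0;0 0 0.4 0 0 0;0 0 0.18 0 0 0;0 0 0 0 0 0' >/dev/null;python3 -m crank '0 0 0.01 0 0 0;0 0 0 0 0 0;0 0 0 0 0 0;0 0 0 0 0 0;0 0 0 0 0 0' >/dev/null; python3 to.py .5202 .0908 .081 -0.4
python3 -m crank '0 0 0 0 0 0;0 0 0 0 0 0;0 0 0 0 0 0;0 0 0 0 0 0;0 0 0 0 0 0' -1 60 >/dev/null;python3 -m crank '0 0 0 0 0 0;0 0 0 0 0 0;0 0 0 0 0 0;0 0 0 0 0 0;0 0 0 0 0 0' >/dev/null;python3 to.py .5202 .0908 .081 -0.4
python3 -m crank '0 0 -0.06 0 0 0;-0.0275 0 0 0 0 0;0 0 0 0 0 0;0 0 0 0 0 0;0 0 0 0 0 0' >/dev/null;python3 to.py .5202 .0908 .081 -0.4;python3 -m crank '0 0 0.03 0 0 0;0 0 0.03 0 0 0;0 0 0.005 0 0 0;0 0 0 0 0 0;0 0 0 0 0 0' >/dev/null;python3 to.py .5202 .0908 .081 -0.4
```

```text
tool shift/40mm now [ 0.002 -0.003  0.013] after turn [ 0.002 -0.003  0.013] turn/90 [0.0005 0.     0.0001] t 55.4 F [ 0.5 -0.3  0.1] gap 40.0 gf 0.0 tcp [0.5203 0.0907 0.0815]
tool shift/40mm now [ 0.002 -0.005  0.011] after turn [ 0.002 -0.005  0.011] turn/90 [ 0.0005 -0.      0.    ] t 56.4 F [-0.3 -0.2  6. ] gap 14.5 gf 58.7 tcp [0.5204 0.0907 0.0815]
tool shift/40mm now [0.031 0.009 0.055] after turn [0.031 0.009 0.055] turn/90 [-0.0005 -0.     -0.    ] t 56.9 F [-0.7  0.2 -1.5] gap 14.6 gf 58.6 tcp [0.5198 0.0896 0.0832]
tool shift/40mm now [0.03  0.002 0.011] after turn [0.03  0.002 0.011] turn/90 [0.0002 0.     0.0001] t 57.4 F [-1.8  0.2  5.7] gap 14.6 gf 59.6 tcp [0.5201 0.0896 0.0814]
```

Released and cleared the same way as before, then a final check.

```bash
python3 -m crank '0 0 0 0 0 0;0 0 0 0 0 0;0 0 0 0 0 0;0 0 0 0 0 0;0 0 0 0 0 0' -0.06 >/dev/null; python3 -m crank '0 0 -0.2 0 0 0;0 0 -0.5 0 0 0;0 0 -0.8 0 0 0;0 0 -0.9 0 0 0;0 0 -0.9 0 0 0' >/dev/null;python3 -m crank '0 0 -0.9 0 0 0;0 0 -0.4 0 0 0;-0.4 -0.17 0 0 0 0;-0.8 -0.34 0 0 0 0;-0.8 -0.34 0 0 0 0' >/dev/null
python3 -m crank '-0.8 -0.34 0 0 0 0;-0.8 -0.34 0 0 0 0;-0.8 -0.34 0 0 0 0;-0.8 -0.34 0 0 0 0;-0.8 -0.34 0 0 0 0' >/dev/null
python3 -m crank '-0.8 -0.34 0 0 0 0;-0.8 -0.34 0 0 0 0;-0.8 -0.34 0 0 0 0;-0.8 -0.34 0 0 0 0;-0.8 -0.34 0 0 0 0' >/dev/null
python3 -m crank '-0.8 -0.34 0 0 0 0;-0.8 -0.34 0 0 0 0;-0.8 -0.34 0 0 0 0;-0.8 -0.3 0 0 0 0;-0.6 -0.2 0 0 0 0' >/dev/null
python3 avg.py; python3 -c "
import cv2,numpy as np;i=np.load('pics/avt.npz')['image'];cv2.imwrite('pics/end.png',cv2.resize(i[100:280,:,::-1],(800,281)))"
```

```text
A plate oy 49.0 (n239 sd 0.5) tilt [0.008 0.006] end-plate med 0.3 mean 0.3 n24 sd 0.5 barrel top z 97.4 ox 2.5
B plate oy 38.4 (n180 sd 0.7) tilt [0.027 0.001] end-plate med 0.2 mean 0.2 n19 sd 1.0 barrel top z 97.3 ox 0.6
C plate oy 28.9 (n112 sd 1.0) tilt [-0.004  0.005] end-plate med 0.5 mean 0.1 n15 sd 1.0 barrel top z 97.3 ox -2.9
A [0.4677 0.3027 0.0148] lo -51.2 hi 52.0 mid 0.4
  depth bar -49.4 50.0 plates -48.9 48.8 top z 98.3
B [ 0.5204  0.0905 -0.0024] lo -40.0 hi 40.0 mid 0.0
  depth bar -40.4 40.5 plates -40.2 39.0 top z 98.1
C [ 0.4501 -0.2784 -0.3521] lo -30.8 hi 29.8 mid -0.5
  depth bar -29.5 30.5 plates -28.9 30.2 top z 97.4
```

View pics/end.png

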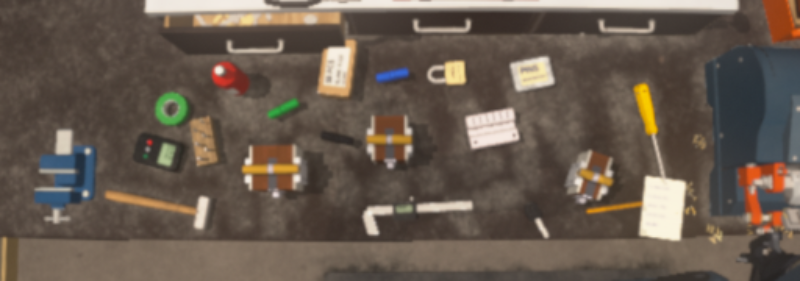

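The final picture shows the cylinders in their matching samples at (272,169), (390,139) and (594,178), flush within about 0.5 mm. The block at (492,128) is empty and the bystanders have not moved.

```bash
python3 -c "
from station import manip;print(manip.sign_off())"
```

```text
the job is handed in; nothing more can be done
None
```

The job is handed in: each cylinder is seated in its matching sample with its ends flush to about 0.5 mm by the cameras, the long one having rested in the now-empty pinning block meanwhile, and the calliper, padlock and oil bottle were left untouched.

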